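# Get the steel cup out of the crowded caddy

## Robot

A 6-joint arm with a two-finger parallel gripper is mounted at the origin on a cart in front of the work surface, level with it; the furniture and walls round the work are solid. World frame = base frame: x ahead of the robot, y to its left, z up, the work surface at z = 0. Lengths are in m, angles in rad, forces in N, time in s.
With the tool pointing down it reaches from about 0.35 to 0.95 m from the base axis. Payload 17.4 kg.
Tool frame: the origin (TCP) lies where the fingers leave the gripper's body, on its centre line; the fingertips stand 84 mm ahead of it and the grasp point (between the pads) lies 65 mm ahead of it; x points along the fingers, y is the direction in which the jaws open and shut, and the axes are right-handed (so a half turn about x gives the same grasp; the last joint's range is limited). The gripper opens to 93 mm and grips with 3 to 60 N. Pads are 15 mm wide; open, the fingers measure 128 mm over their backs; the gripper's body (75 mm by 188 mm) begins 65 mm behind the grasp point.
Start: joints at [1.182, 0.116, 1.442, -0, 1.584, -0.038], TCP at [0.232, 0.634, 0.303] pointing down, gripper open.
Joint ranges: [-2.83, 2.83], [-0.83, 2.19], [0.07, 2.5], [-1.14, 4.28], [0.01, 3], [-2.97, 2.97]. Speed limits (rad/s): [1.89, 1.89, 2.22, 3.14, 3.14, 3.14].

## Interface

Orientations are given as a unit quaternion [x, y, z, w].
In Python, from plant import monitor, viewer, arm gives the robot as it stands. The module is installed in compiled form; this text tells all that it offers.
- The arm moves only by the shell command python3 -m inch 'ROWS' [FORCE]. ROWS is JSON, a list of rows, each a list of 7 numbers: the opening, from -1 (shut) to 1 (fully open), then the shift along the tool's x, y, z in mm, then the turn, a rotation vector about the tool's x, y, z in rad. A call has 1 to 8 rows; each row is the pose to reach, as a shift and turn from the pose commanded when the call began, along the tool's axes at that moment; what a row does not reach only later rows make up. A row lasts 1/12 s, in which the tool goes at most 41.7 mm and 7.16 degrees, less where a joint would pass 70% of its speed; a pose out of reach is approached as far as the arm can. A call with a gripper value outside its range is refused whole. The fingers move at their own pace and stop on an object; FORCE is the grip in N (left out, the last holds). Time passes only in rows, so rows that repeat a pose let the fingers close. It gives the time, the measured TCP pose, the force and the opening at its end, in the units of the state.
- monitor.read_state(): the state, without advancing time (a new reading comes with each control period).
- viewer.camera(name): name is "scene" or "side" or "wrist"; returns a dict with "pixels" (480x640x3 uint8, blue, green, red), "camera_matrix" (3x3 intrinsics, pixels), "position" and "attitude" of the camera in the world; the wrist camera has in their place "mount" (4x4, takes a point from camera to tool coordinates, whose origin is the TCP and whose axes are the tool frame's). Camera axes: x right, y up, looking along -z (the intrinsics and any distortion apply to the point x, -y, -z); pixel columns grow to the right and rows downward; lengths in m; the calibration is good to about 2 mm. The wrist camera is an equidistant fisheye: a pixel r from the principal point sees the ray r / f radians off the axis. A picture is of the moment at which its call begins: read the wrist's pose just before it. There is no depth.
- arm.close_job(): hands the job in, once; it reports no verdict.
The state is a dict: "t": time; "qpos": joint angles; "qvel": joint speeds; "joint_efforts": joint torques, N m; "eef_pos": TCP position; "tcp_rot": TCP orientation; "ft_force": force on the tool from outside, world axes, zero at the start; "moment": the same for the moment, N m; "finger_gap": finger opening in m.
Only numpy, scipy, OpenCV 4.12 (cv2) and the standard library are available. Lean on these libraries where they do the work, as an engineer would, in place of code of your own. Each camera call takes 0.05 s, during which the arm holds its last target.

## Task

The small steel cup is hemmed in between the spice jar and the salt shaker in the wooden caddy. First clear the spice jar and the salt shaker out of the way onto the chopping board, then take the cup out and stand it in the middle of the saucer, and then put the jar and the shaker back upright, each on the very place in the caddy where it stood at the start. Do not tip any of the three over, leave the garlic bulb and the upturned bowl where they are, and let go of everything at the end.

Things in the scene. Friction and masses are not known exactly. Their poses are not given: they have to be found in the camera images.
- cup: small steel cup, mouth up, round, 70 mm across at the rim and narrowing to 52 mm at the foot, 62 mm tall, hollow, 0.07 kg; starts about the middle of the caddy. Origin: centre of its underside, z up
- spice_jar: closed glass spice jar with a wide flat screw cap (cap fixed), 42 mm across all the way up, 96 mm tall, about 0.11 kg; starts at one end of the caddy, about on one cork pad. Origin: centre of its underside, z up
- shaker: glass salt shaker with a domed metal top, 44 mm across the body (34 mm at the top above 70 mm), 90 mm tall, about 0.10 kg; starts at the other end of the caddy, about on the other cork pad. Origin: centre of its underside, z up
- caddy: open wooden trough, fixed to the worktop, 108 mm (its x) by 216 mm (its y) outside, 40 mm high, walls 6 mm thick, inner floor 6 mm above its underside. A round cork pad 52 mm across, flush with the floor, marks each end bay, centred 68 mm from the middle along its +y and -y; which of the two things stands on which pad varies. Origin: centre of its underside
- board: small flat wooden chopping board, fixed, 130 mm (its x) by 190 mm (its y), 12 mm thick: the side area for the jar and the shaker. Origin: centre of its underside
- saucer: round white saucer, fixed, 132 mm across, 14 mm high at the rim, with a flat middle 80 mm across whose top is 5 mm above its underside. Origin: centre of its underside
- garlic_bulb: loose garlic bulb, 60 mm across, 59 mm tall, a bystander to be left alone. Origin: centre of its underside
- upturned_bowl: loose small steel bowl, upside down, 84 mm across, 45 mm tall, a bystander to be left alone. Origin: centre of its underside

How it is judged:
On the way, in this order (a step that is already met when the one before it is completed fails the run):
1. jar and shaker both stand on the chopping board, let go, while the cup is still in the caddy (x of spice_jar in the frame of board between -0.065 and 0.065 m and y of spice_jar in the frame of board between -0.095 and 0.095 m and z of spice_jar in the frame of board between 0.006 and 0.018 m and angle between each of spice_jar, shaker's own z axis and vertical below 0.1 rad and linear speed of each of spice_jar, shaker below 0.02 m/s and contact force between the fingers and spice_jar below 0.2 N and x of shaker in the frame of board between -0.065 and 0.065 m and y of shaker in the frame of board between -0.095 and 0.095 m and z of shaker in the frame of board between 0.006 and 0.018 m and contact force between the fingers and shaker below 0.2 N and distance of cup from where it was at the start of the episode below 0.03 m), for 0.2 s.
2. the cup stands on the saucer while jar and shaker are still on the board (x of spice_jar in the frame of board between -0.065 and 0.065 m and y of spice_jar in the frame of board between -0.095 and 0.095 m and z of spice_jar in the frame of board between 0.006 and 0.018 m and angle between each of spice_jar, shaker, cup's own z axis and vertical below 0.1 rad and linear speed of each of spice_jar, shaker, cup below 0.02 m/s and contact force between the fingers and spice_jar below 0.2 N and x of shaker in the frame of board between -0.065 and 0.065 m and y of shaker in the frame of board between -0.095 and 0.095 m and z of shaker in the frame of board between 0.006 and 0.018 m and contact force between the fingers and shaker below 0.2 N and horizontal distance between cup and saucer below 0.015 m and z of cup in the frame of saucer below 0.014 m and contact force between the fingers and cup below 0.2 N), for 0.2 s.
At the end, for the whole second after the job is handed in: The cup stands upright on the saucer, its centre within 15 mm of the saucer's centre; the spice jar and the salt shaker stand upright in the caddy, each within 15 mm of where it itself stood at the start; all three are released and at rest (horizontal distance between cup and saucer below 0.015 m and z of cup in the frame of saucer below 0.014 m and angle between each of cup, spice_jar, shaker's own z axis and vertical below 0.1 rad and linear speed of each of cup, spice_jar, shaker below 0.02 m/s and contact force between the fingers and cup below 0.2 N and distance of each of spice_jar, shaker from where it was at the start of the episode below 0.015 m); the robot touches nothing.
It fails at once if cup, jar or shaker tipped over (more than about 45 degrees) (angle between any of cup, spice_jar, shaker's own z axis and vertical above 0.8 rad).
It fails at once if garlic bulb or upturned bowl shifted by more than 30 mm (distance of any of garlic_bulb, upturned_bowl from where it was at the start of the episode above 0.03 m).
It also fails if it takes over 118 s, if anything falls off the work surface, if the arm or the gripper's body presses on something with over 40 N, if the wrist force passes 120 N, or if a joint passes its speed limit or range.

## Working session

There is one attempt and no reset: what is moved stays moved. The work goes in short steps, Python scripts to look and compute and a shell command to move; the robot and the scene stay as the last step left them, time stands still between calls to the robot, and variables do not carry over. Pictures are saved under pics/ and viewed, and the job is handed in when it is done.

```bash
mkdir -p pics; cat > h.py <<'E'
import numpy as np, cv2
from scipy.spatial.transform import Rotation as R
from plant import monitor, viewer, arm
def snap(n,f):
    c=viewer.camera(n); cv2.imwrite('pics/'+f+'.png',c['pixels']); np.save('pics/'+f+'.npy',c,allow_pickle=True); return c
E
python3 - <<'E'
from h import *
s=monitor.read_state(); print({k:np.round(v,4) for k,v in s.items()})
for n in('scene','side','wrist'):
    c=snap(n,n+'0'); print(n,{k:v for k,v in c.items() if k!='pixels'})
E
```

```text
{'t': np.float64(0.0), 'qpos': array([ 1.1822,  0.1165,  1.4423, -0.    ,  1.584 , -0.0378]), 'qvel': array([ 0.0005,  0.0011,  0.0006, -0.0006,  0.    ,  0.0002]), 'joint_efforts': array([ 1.40000e-03, -7.21297e+01, -6.22596e+01,  7.81000e-02,
        2.39000e-02, -1.00000e-04]), 'eef_pos': array([0.2319, 0.6338, 0.302 ]), 'tcp_rot': array([ 0.123 ,  0.6963, -0.1238,  0.6962]), 'ft_force': array([-0.0702,  0.652 ,  0.0758]), 'moment': array([-0.0083,  0.048 , -0.0254]), 'finger_gap': np.float64(0.0927)}
scene {'camera_matrix': array([[449.85131725,   0.        , 315.65246725],
       [  0.        , 449.85131725, 243.46370105],
       [  0.        ,   0.        ,   1.        ]]), 'position': array([0.50683715, 0.40242043, 0.746119  ]), 'attitude': array([-0.01546842,  0.30121809,  0.95309316, -0.02533422])}
side {'camera_matrix': array([[444.79628533,   0.        , 318.67358829],
       [  0.        , 444.79628533, 237.93524642],
       [  0.        ,   0.        ,   1.        ]]), 'position': array([ 0.44588351, -0.79811869,  0.47598198]), 'attitude': array([ 0.49193804, -0.04382143, -0.05380626,  0.86786032])}
wrist {'camera_matrix': array([[371.64829954,   0.        , 322.12465546],
       [  0.        , 371.64829954, 234.95523621],
       [  0.        ,   0.        ,   1.        ]]), 'mount': array([[-7.19694731e-04,  2.83018684e-01, -9.59114126e-01,
        -8.01881907e-02],
       [ 9.99999708e-01,  4.50423465e-04, -6.17461726e-04,
        -8.25421054e-04],
       [ 2.57254303e-04, -9.59114290e-01, -2.83018925e-01,
        -7.93110832e-02],
       [ 0.00000000e+00,  0.00000000e+00,  0.00000000e+00,
         1.00000000e+00]])}
```

View pics/scene0.png

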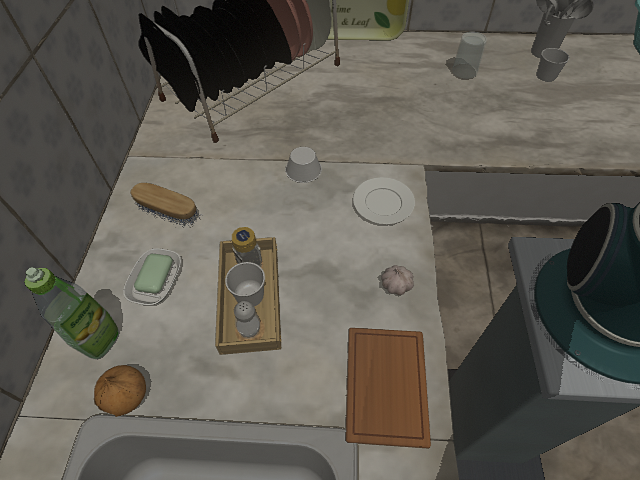

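View pics/side0.png

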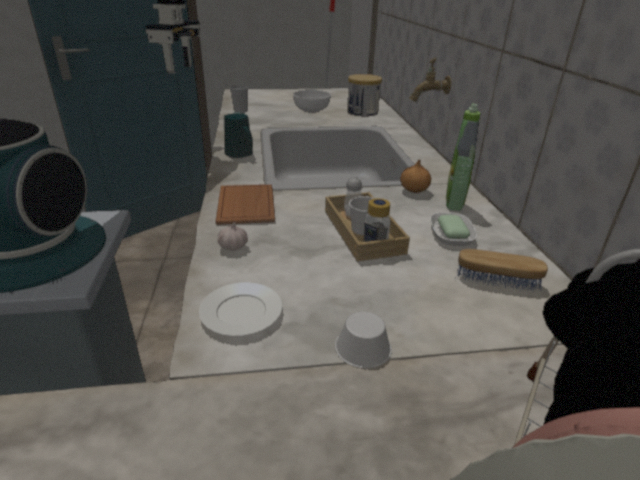

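View pics/wrist0.png

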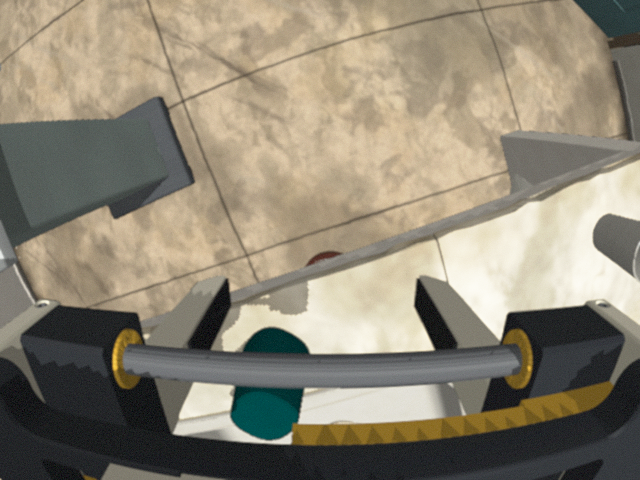

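The scene view shows the caddy around pixel (248,295) with jar (243,240), cup (245,283) and shaker (246,318). The board is at (388,386), the saucer at (384,201), the garlic at (397,280) and the bowl at (303,165). I'll zoom in to measure.

```bash
python3 - <<'E'
import cv2
a=cv2.imread('pics/scene0.png')
cv2.imwrite('pics/c1.png',cv2.resize(a[220:360,200:300],None,fx=5,fy=4*1.0,interpolation=cv2.INTER_CUBIC)[:600])
cv2.imwrite('pics/c2.png',cv2.resize(a[310:460,330:450],None,fx=4,fy=4,interpolation=cv2.INTER_CUBIC))
b=cv2.imread('pics/side0.png')
cv2.imwrite('pics/c3.png',cv2.resize(b[165:270,310:420],None,fx=5,fy=5,interpolation=cv2.INTER_CUBIC))
cv2.imwrite('pics/c4.png',cv2.resize(a[140:240,270:430],None,fx=5,fy=5,interpolation=cv2.INTER_CUBIC))
E
```

```text
(no output)
```

View pics/c1.png

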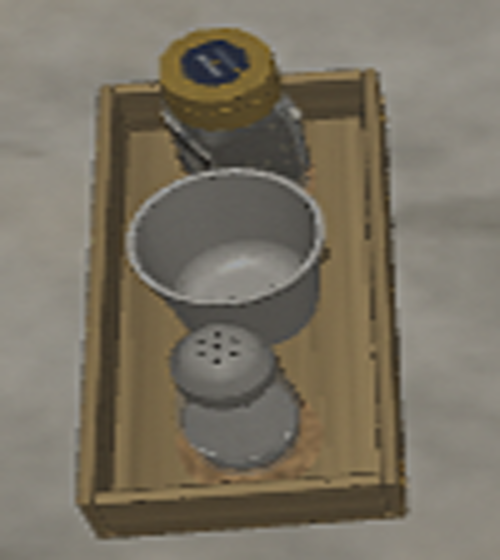

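View pics/c2.png

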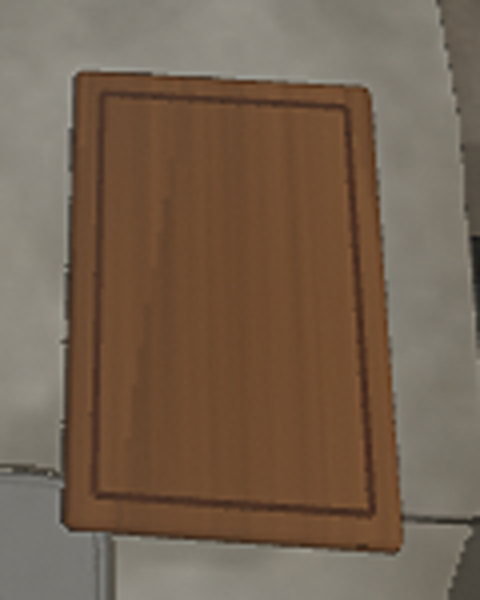

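View pics/c3.png

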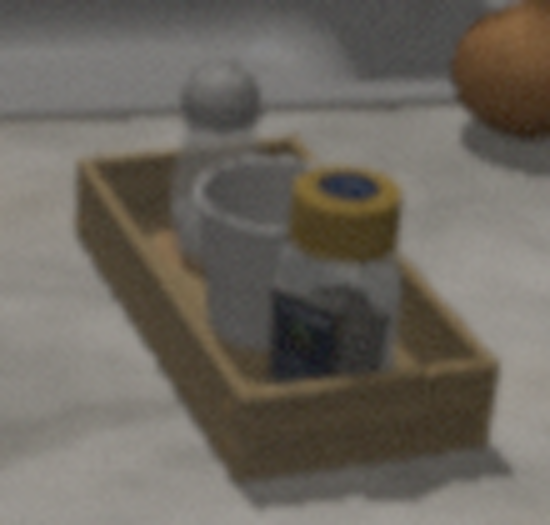

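View pics/c4.png

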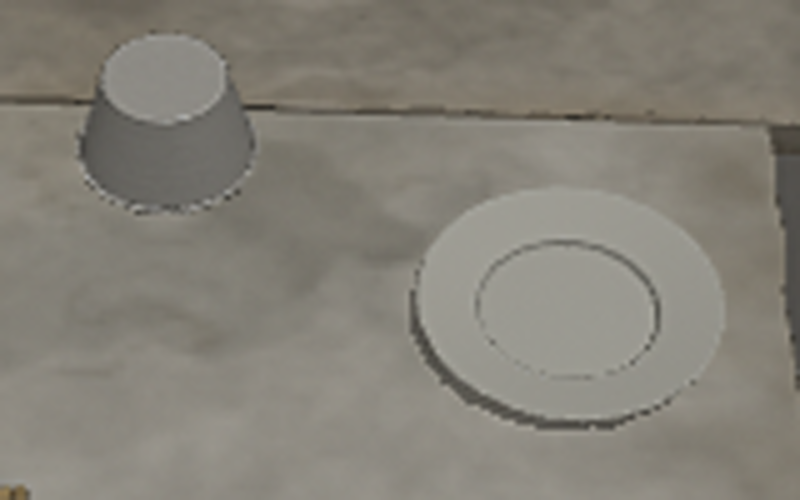

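```bash
cat >> h.py <<'E'
def ray(c,u,v):
    K=c['camera_matrix'];d=np.array([(u-K[0,2])/K[0,0],-(v-K[1,2])/K[1,1],-1.])
    return c['position'],R.from_quat(c['attitude']).apply(d)
def pt(c,u,v,z):
    p,d=ray(c,u,v);return p+d*(z-p[2])/d[2]
def proj(c,P):
    q=R.from_quat(c['attitude']).inv().apply(np.atleast_2d(P)-c['position']);K=c['camera_matrix']
    return np.c_[K[0,2]+K[0,0]*q[:,0]/-q[:,2],K[1,2]-K[1,1]*q[:,1]/-q[:,2]]
def ld(f):return np.load('pics/'+f+'.npy',allow_pickle=True).item()
E
python3 - <<'E'
from h import *
np.set_printoptions(precision=4,suppress=True)
c=ld('scene0');s=ld('side0')
A=np.array([pt(c,*p,.04) for p in [(220,241.5),(275.6,237),(281,342.5),(215.8,346)]]);print('caddy',A,A.mean(0),[np.linalg.norm(A[i]-A[i-1]) for i in range(4)])
B=np.array([pt(c,*p,.012) for p in [(349,328),(422.75,331.75),(430.25,448.25),(345.5,442)]]);print('board',B,B.mean(0),[np.linalg.norm(B[i]-B[i-1]) for i in range(4)])
def cen(l,r,t,b,z):
  # ellipse extents
  m=((l+r)/2,(t+b)/2); 
  return pt(c,*m,z),np.linalg.norm(pt(c,l,m[1],z)-pt(c,r,m[1],z)),np.linalg.norm(pt(c,m[0],t,z)-pt(c,m[0],b,z))
f=lambda l,r,t,b,z:cen(200+l/5,200+r/5,220+t/4,220+b/4,z)
print('jar',f(160,280,28,102,.102));print('cup',f(127,325,168,306,.068))
g=lambda l,r,t,b,z:cen(270+l/5,270+r/5,140+t/5,140+b/5,z)
print('saucer ring',g(475,661,240,379,.005),'rim',g(415,725,186,424,.014))
print('shaker holes',pt(c,200+217/5,220+346/4,.096),'foot near',pt(c,248,337.5,.006))
print('side: shaker dome top',pt(s,310+221/5,165+60/5,.096),'jar cap',pt(s,310+347/5,165+187/5,.102),'cup rim',pt(s,310+257/5,165+195/5,.068))
print('bowl',pt(c,270+167/5,140+160/5,0),'garlic',pt(c,397,283,.02))
E
```

```text
caddy [[ 0.7303 -0.0883  0.04  ]
 [ 0.624  -0.1041  0.04  ]
 [ 0.5915  0.1113  0.04  ]
 [ 0.699   0.123   0.04  ]] [0.6612 0.0105 0.04  ] [np.float64(0.21364773174148777), np.float64(0.10747193568310974), np.float64(0.21784882430510252), np.float64(0.10819407008718816)]
board [[0.4779 0.0666 0.012 ]
 [0.3493 0.0671 0.012 ]
 [0.3528 0.256  0.012 ]
 [0.4804 0.2542 0.012 ]] [0.4151 0.161  0.012 ] [np.float64(0.18762561839044997), np.float64(0.12862770171153995), np.float64(0.18894898618898195), np.float64(0.12754962868748712)]
jar (array([ 0.67  , -0.0586,  0.102 ]), np.float64(0.04273177959463646), np.float64(0.040817643361552344))
cup (array([0.6627, 0.0094, 0.068 ]), np.float64(0.069474164151791), np.float64(0.07025636240061489))
saucer ring (array([ 0.4079, -0.2329,  0.005 ]), np.float64(0.07968526889743603), np.float64(0.07829942477849365)) rim (array([ 0.4082, -0.2278,  0.014 ]), np.float64(0.131388335334864), np.float64(0.13297797508467077))
shaker holes [0.6516 0.0763 0.096 ] foot near [0.6545 0.091  0.006 ]
side: shaker dome top [0.6539 0.0806 0.096 ] jar cap [ 0.6737 -0.0582  0.102 ] cup rim [0.6552 0.0051 0.068 ]
bowl [ 0.5871 -0.3183 -0.    ] garlic [ 0.3908 -0.0243  0.02  ]
```

Measured sizes agree with those given: the caddy comes out at 0.214×0.108, the jar cap at 42, the cup rim at 70 and the saucer ring at 79. The jar and shaker also lie on the pads predicted from the caddy pose (yaw ≈ 0.15). Next is a move helper.

```bash
cat >> h.py <<'E'
np.set_printoptions(precision=4,suppress=True)
def plan(g,yaw=None,cmdpos=None):
    """grasp-point target g (world), jaw axis yaw (world); prints shift in tool mm & turn"""
    s=monitor.read_state();Rt=R.from_quat(s['tcp_rot']);M=Rt.as_matrix()
    p=s['eef_pos']+0.065*M[:,0]
    print('t',round(float(s['t']),2),'grasp',p,'gap',round(float(s['finger_gap']),4),'F',s['ft_force'],'q6',s['qpos'])
    print('toolx',M[:,0],'tooly',M[:,1],'toolz',M[:,2])
    if yaw is None: T=Rt
    else:
        x=np.array([0,0,-1.]);best=None
        for k in(0,np.pi):
            y=np.array([np.cos(yaw+k),np.sin(yaw+k),0]);m=R.from_matrix(np.c_[x,y,np.cross(x,y)])
            rv=(Rt.inv()*m).as_rotvec();print('turn',rv)
            if best is None or np.linalg.norm(rv)<best[0]:best=(np.linalg.norm(rv),m)
        T=best[1]
    tt=np.array(g)-0.065*T.as_matrix()[:,0]
    print('shift mm',Rt.inv().apply(tt-s['eef_pos'])*1e3)
E
python3 - <<'E'
from h import *
plan([.670,-.0586,.24],.15)
E
```

```text
t 0.15 grasp [0.2319 0.6338 0.2372] gap 0.0926 F [-0.0246  0.461  -0.2306] q6 [ 1.1822  0.1164  1.4421 -0.      1.584  -0.0378]
toolx [-0.0003 -0.0008 -1.    ] tooly [ 0.3436  0.9391 -0.0008] toolz [ 0.9391 -0.3436 -0.    ]
turn [1.07   0.0004 0.0008]
turn [-2.0716 -0.0009  0.0005]
shift mm [  -2.3741 -499.7213  649.3277]
```

```bash
python3 -m inch '[[1,0,-500,650,1.07,0,0],[1,0,-500,650,1.07,0,0],[1,0,-500,650,1.07,0,0],[1,0,-500,650,1.07,0,0],[1,0,-500,650,1.07,0,0],[1,0,-500,650,1.07,0,0],[1,0,-500,650,1.07,0,0],[1,0,-500,650,1.07,0,0]]'
python3 - <<'E'
from h import *
plan([.670,-.0586,.24],.15)
E
```

```text
t: 0.82
eef_pos: [0.4107, 0.3503, 0.3027]
tcp_rot: [0.444, 0.551, -0.444, 0.551]
ft_force: [1.3, 1.0, 0.1]
finger_gap: 0.0926
t 0.82 grasp [0.4108 0.3503 0.2377] gap 0.0926 F [1.2708 0.9819 0.0743] q6 [ 0.659  -0.1806  1.7312 -0.      1.5909  0.4449]
toolx [ 0.0001  0.     -1.    ] tooly [0.9772 0.2124 0.0001] toolz [ 0.2124 -0.9772 -0.    ]
turn [ 0.0641 -0.     -0.0001]
turn [-3.0775  0.0001 -0.    ]
shift mm [ -2.2989 166.4588 454.6876]
```

```bash
python3 -m inch '[[1,0,167,455,0.064,0,0],[1,0,167,455,0.064,0,0],[1,0,167,455,0.064,0,0],[1,0,167,455,0.064,0,0],[1,0,167,455,0.064,0,0],[1,0,167,455,0.064,0,0],[1,0,167,455,0.064,0,0],[1,0,167,455,0.064,0,0]]'
python3 -m inch '[[1,0,57,155,0,0,0],[1,0,57,155,0,0,0],[1,0,57,155,0,0,0],[1,0,57,155,0,0,0],[1,0,57,155,0,0,0]]'
python3 - <<'E'
from h import *
plan([.670,-.0586,.24],.15)
snap('wrist','w1')
E
```

```text
t: 1.48
eef_pos: [0.5913, 0.0698, 0.3027]
tcp_rot: [0.46, 0.537, -0.46, 0.537]
ft_force: [0.7, -0.9, 0.2]
finger_gap: 0.0928
t: 1.9
eef_pos: [0.6728, -0.0778, 0.3012]
tcp_rot: [0.46, 0.537, -0.461, 0.536]
ft_force: [-0.0, -0.2, 0.4]
finger_gap: 0.0932
t 1.9 grasp [ 0.6727 -0.0779  0.2362] gap 0.0932 F [-0.0368 -0.1914  0.365 ] q6 [-0.1524  0.1219  1.4376 -0.0013  1.5833 -0.3044]
toolx [-0.0014 -0.0011 -1.    ] tooly [ 0.9885  0.1515 -0.0015] toolz [ 0.1515 -0.9885  0.0008]
turn [0.002  0.0008 0.0015]
turn [-3.1395 -0.0024  0.0013]
shift mm [ -3.7952   0.1194 -19.4041]
```

View pics/w1.png

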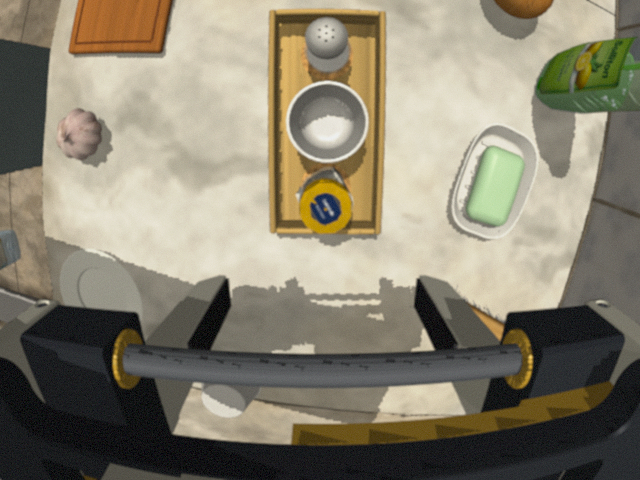

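The wrist view shows the jar cap at (326,207), cup rim at (327,122) and shaker top at (326,38), all in the caddy. I'll turn those into positions as a cross-check.

```bash
cat >> h.py <<'E'
def wpt(c,s,u,v,z):
    K=c['camera_matrix'];x=u-K[0,2];y=v-K[1,2];r=np.hypot(x,y);th=r/K[0,0]
    d=np.array([np.sin(th)*x/r,-np.sin(th)*y/r,-np.cos(th)])
    M=c['mount'];Rt=R.from_quat(s['tcp_rot'])
    o=s['eef_pos']+Rt.apply(M[:3,3]);d=Rt.apply(M[:3,:3]@d)
    return o+d*(z-o[2])/d[2]
E
python3 -m inch '[[1,0,0,0,0,0,0],[1,0,0,0,0,0,0]]'
python3 - <<'E'
from h import *
c=ld('w1');s=monitor.read_state()
s2=dict(eef_pos=np.array([.6728,-.0778,.3012]),tcp_rot=s['tcp_rot'])
print('jar',wpt(c,s2,326,207,.102),'cup',wpt(c,s2,327,122,.068),'shk',wpt(c,s2,326.5,36,.09))
print('saucer',wpt(c,s2,99,292,.01))
plan([.670,-.0586,.24],.15)
E
```

```text
t: 2.12
eef_pos: [0.6707, -0.0715, 0.3027]
tcp_rot: [0.459, 0.538, -0.459, 0.537]
ft_force: [0.1, 0.4, 0.3]
finger_gap: 0.0932
jar [ 0.6721 -0.0591  0.102 ] cup [0.663  0.0056 0.068 ] shk [0.6516 0.0733 0.09  ]
saucer [ 0.4098 -0.2267  0.01  ]
t 2.12 grasp [ 0.6707 -0.0715  0.2377] gap 0.0932 F [0.1006 0.4043 0.2853] q6 [-0.1441  0.115   1.4428  0.0002  1.5841 -0.3007]
toolx [-0.0002  0.0003 -1.    ] tooly [ 0.9878  0.1559 -0.0002] toolz [ 0.1559 -0.9878 -0.0003]
turn [ 0.0066 -0.0003  0.0002]
turn [-3.135  -0.0003 -0.0005]
shift mm [ -2.3149   1.3277 -12.8535]
```

```bash
python3 -m inch '[[1,0,2,-13,0,0,0],[1,30,2,-13,0,0,0],[1,70,2,-13,0,0,0],[1,105,2,-13,0,0,0],[1,125,2,-13,0,0,0],[1,135,2,-13,0,0,0],[1,135,2,-13,0,0,0],[1,135,2,-13,0,0,0]]'
python3 - <<'E'
from h import *
plan([.671,-.0588,.07],.15)
snap('wrist','w2')
E
```

```text
t: 2.78
eef_pos: [0.6712, -0.0582, 0.1691]
tcp_rot: [0.459, 0.537, -0.459, 0.538]
ft_force: [0.2, 0.1, 0.9]
finger_gap: 0.0931
t 2.78 grasp [ 0.6713 -0.0582  0.1041] gap 0.0931 F [0.2495 0.0684 0.8831] q6 [-0.1244  0.1774  1.5929  0.0001  1.3702 -0.2814]
toolx [ 0.0011 -0.0001 -1.    ] tooly [0.9877 0.1563 0.0011] toolz [ 0.1563 -0.9877  0.0003]
turn [ 0.007   0.0002 -0.0011]
turn [-3.1346  0.0017  0.0004]
shift mm [34.0995 -0.3054  0.5154]
```

View pics/w2.png

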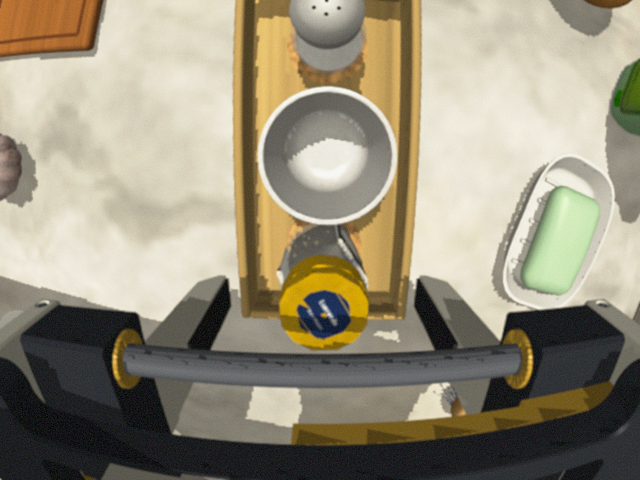

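The cap sits centred between the fingers at (324,303). I'll lower the last 34 mm and close.

```bash
python3 -m inch '[[1,15,0,0,0,0,0],[1,28,0,0,0,0,0],[1,34,0,0,0,0,0],[1,34,0,0,0,0,0],[-1,34,0,0,0,0,0],[-1,34,0,0,0,0,0],[-1,34,0,0,0,0,0],[-1,34,0,0,0,0,0]]' 20
python3 -m inch '[[-1,0,0,0,0,0,0],[-1,0,0,0,0,0,0],[-1,0,0,0,0,0,0]]'
python3 - <<'E'
from h import *
plan([.415,.115,.23],-0.016)
E
```

```text
t: 3.5
eef_pos: [0.6712, -0.0592, 0.1343]
tcp_rot: [0.46, 0.537, -0.459, 0.538]
ft_force: [0.5, 0.9, -0.9]
finger_gap: 0.071
t: 3.75
eef_pos: [0.671, -0.0592, 0.1339]
tcp_rot: [0.46, 0.537, -0.459, 0.537]
ft_force: [-0.4, -0.3, 0.1]
finger_gap: 0.0512
t 3.75 grasp [ 0.671  -0.0592  0.0689] gap 0.0512 F [-0.4294 -0.2746  0.0654] q6 [-0.1258  0.2048  1.6215 -0.      1.3151 -0.2818]
toolx [ 0.0002 -0.     -1.    ] tooly [0.9879 0.1554 0.0002] toolz [ 0.1554 -0.9879  0.0001]
turn [ 0.172   0.     -0.0002]
turn [-2.9696  0.0003  0.0001]
shift mm [-161.1453 -225.8007 -211.8347]
```

```bash
python3 -m inch '[[-1,0,0,0,0,0,0],[-1,0,0,0,0,0,0],[-1,0,0,0,0,0,0],[-1,0,0,0,0,0,0],[-1,0,0,0,0,0,0]]'
python3 -m inch '[[-1,-5,0,0,0,0,0],[-1,-15,0,0,0,0,0],[-1,-30,0,0,0,0,0],[-1,-55,0,0,0,0,0],[-1,-85,0,0,0,0,0],[-1,-115,0,0,0,0,0],[-1,-130,0,0,0,0,0],[-1,-130,0,0,0,0,0]]'
python3 - <<'E'
from h import *
plan([.415,.115,.20],-0.016)
snap('wrist','w3')
E
```

```text
t: 4.17
eef_pos: [0.671, -0.0592, 0.1339]
tcp_rot: [0.46, 0.537, -0.459, 0.537]
ft_force: [0.9, 0.5, 1.5]
finger_gap: 0.047
t: 4.83
eef_pos: [0.6717, -0.0593, 0.2691]
tcp_rot: [0.461, 0.535, -0.458, 0.539]
ft_force: [0.3, -0.4, -0.9]
finger_gap: 0.0465
t 4.83 grasp [ 0.6722 -0.0593  0.2041] gap 0.0465 F [ 0.3467 -0.4428 -0.9413] q6 [-0.1259  0.122   1.4894  0.      1.5236 -0.2819]
toolx [ 0.0065 -0.0008 -1.    ] tooly [0.9878 0.1554 0.0063] toolz [ 0.1554 -0.9879  0.0018]
turn [ 0.172   0.0013 -0.0065]
turn [-2.9696  0.0096  0.0019]
shift mm [   2.3071 -226.5545 -212.0641]
```

View pics/w3.png

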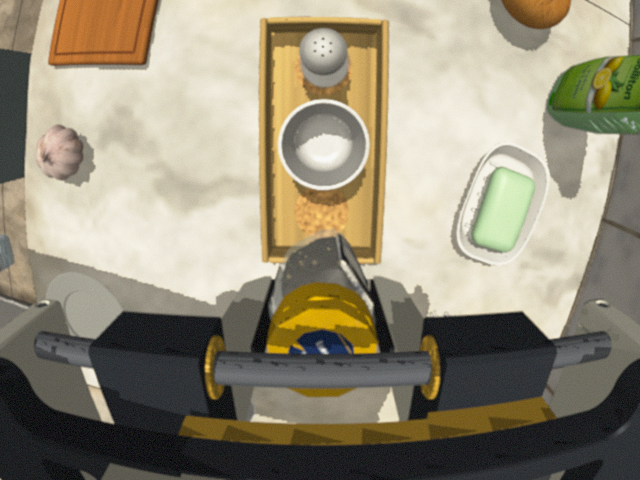

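The jar is held and lifted, its cork pad showing bare at (322,212). Now I'll carry it over the board.

```bash
python3 -m inch '[[-1,0,-10,-9,0.02,0,0],[-1,0,-30,-28,0.05,0,0],[-1,0,-57,-53,0.08,0,0],[-1,0,-84,-79,0.11,0,0],[-1,0,-111,-104,0.14,0,0],[-1,0,-138,-129,0.172,0,0],[-1,0,-165,-154,0.172,0,0],[-1,0,-190,-178,0.172,0,0]]'
python3 -m inch '[[-1,0,-17,-18,0,0,0],[-1,0,-26,-28,0,0,0],[-1,0,-30,-32,0,0,0],[-1,0,-30,-32,0,0,0],[-1,0,-30,-32,0,0,0]]'
python3 - <<'E'
from h import *
plan([.415,.116,.077],-0.016)
E
```

```text
t: 5.55
eef_pos: [0.4535, 0.0877, 0.2616]
tcp_rot: [-0.503, -0.496, 0.505, -0.495]
ft_force: [-0.6, 0.6, -0.6]
finger_gap: 0.0466
t: 5.97
eef_pos: [0.4263, 0.1194, 0.2629]
tcp_rot: [-0.504, -0.496, 0.504, -0.496]
ft_force: [-0.3, -0.6, -1.2]
finger_gap: 0.0467
t 5.97 grasp [0.4263 0.1193 0.1979] gap 0.0467 F [-0.26   -0.5648 -1.2175] q6 [ 0.2155 -0.3982  1.967  -0.0003  1.5738  0.2311]
toolx [-0.001  -0.0005 -1.    ] tooly [ 0.9999 -0.0156 -0.001 ] toolz [-0.0156 -0.9999  0.0005]
turn [0.0004 0.0005 0.001 ]
turn [-3.1412 -0.0015  0.0008]
shift mm [120.9243 -11.1598   3.4912]
```

```bash
python3 -m inch '[[-1,15,-6,3,0,0,0],[-1,40,-11,4,0,0,0],[-1,65,-11,4,0,0,0],[-1,90,-11,4,0,0,0],[-1,105,-11,4,0,0,0],[-1,115,-11,4,0,0,0],[-1,118,-11,4,0,0,0],[-1,118,-11,4,0,0,0]]'
python3 -m inch '[[-1,2,0,0,0,0,0],[-1,4,0,0,0,0,0],[-1,5,0,0,0,0,0],[-1,5,0,0,0,0,0]]'
python3 - <<'E'
from h import *
plan([.415,.116,.075],-0.016)
snap('side','s1');snap('wrist','w4')
E
```

```text
t: 6.63
eef_pos: [0.4153, 0.1154, 0.1453]
tcp_rot: [-0.504, -0.496, 0.505, -0.496]
ft_force: [0.1, 0.4, -1.4]
finger_gap: 0.0463
t: 6.97
eef_pos: [0.4152, 0.1158, 0.141]
tcp_rot: [0.504, 0.496, -0.504, 0.496]
ft_force: [-0.5, 0.2, -1.2]
finger_gap: 0.0468
t 6.97 grasp [0.4152 0.1158 0.076 ] gap 0.0468 F [-0.5399  0.2463 -1.1989] q6 [ 0.2129 -0.3539  2.1357 -0.      1.3592  0.2288]
toolx [ 0.0005  0.0001 -1.    ] tooly [ 0.9999 -0.0159  0.0005] toolz [-0.0159 -0.9999 -0.0001]
turn [ 0.0001 -0.0001 -0.0005]
turn [-3.1415  0.0008 -0.0002]
shift mm [ 1.0131 -0.1955 -0.1656]
```

View pics/s1.png

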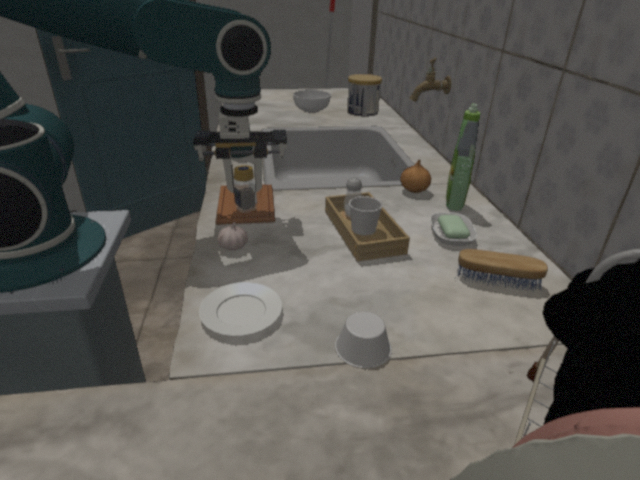

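In the side view the held jar is upright over the board at (244,188). The force still shows the full weight, so I'll lower it a little more.

```bash
python3 -m inch '[[-1,1,0,0,0,0,0],[-1,2,0,0,0,0,0],[-1,2,0,0,0,0,0],[-1,2,0,0,0,0,0]]'
```

```text
t: 7.4
eef_pos: [0.4154, 0.1158, 0.1397]
tcp_rot: [0.504, 0.496, -0.504, 0.496]
ft_force: [-1.5, -0.5, 7.7]
finger_gap: 0.0466
```

```bash
python3 -m inch '[[-1,-1,0,0,0,0,0],[1,-1,0,0,0,0,0],[1,-1,0,0,0,0,0],[1,-1,0,0,0,0,0],[1,-1,0,0,0,0,0],[1,-1,0,0,0,0,0],[1,-1,0,0,0,0,0],[1,-1,0,0,0,0,0]]'
python3 -m inch '[[1,0,0,0,0,0,0],[1,-10,0,0,0,0,0],[1,-30,0,0,0,0,0],[1,-60,0,0,0,0,0],[1,-95,0,0,0,0,0],[1,-130,0,0,0,0,0],[1,-130,0,0,0,0,0]]'
python3 - <<'E'
from h import *
snap('scene','sc1');snap('wrist','w5')
plan([.652,.077,.2],.15)
E
```

```text
t: 8.07
eef_pos: [0.4151, 0.1158, 0.1397]
tcp_rot: [-0.504, -0.496, 0.504, -0.496]
ft_force: [0.8, 0.4, 0.9]
finger_gap: 0.0887
t: 8.65
eef_pos: [0.4161, 0.116, 0.2774]
tcp_rot: [0.507, 0.494, -0.501, 0.498]
ft_force: [0.8, -0.0, 0.5]
finger_gap: 0.0929
t 8.75 grasp [0.4155 0.1159 0.2065] gap 0.0933 F [-0.4243 -0.8717 -0.421 ] q6 [ 0.2128 -0.4318  1.9767  0.      1.5938  0.2288]
toolx [ 0.0028  0.0006 -1.    ] tooly [ 0.9999 -0.016   0.0028] toolz [-0.016  -0.9999 -0.0006]
turn [-0.166  -0.0004 -0.0028]
turn [ 2.9756 -0.0042  0.0006]
shift mm [  7.1694 237.2532  35.0624]
```

View pics/w5.png

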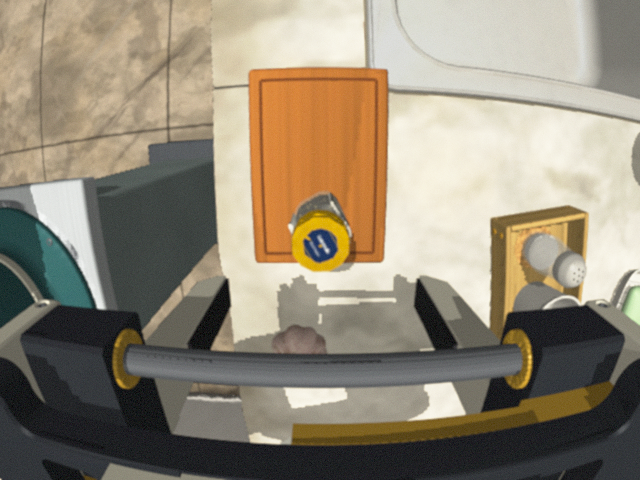

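View pics/sc1.png

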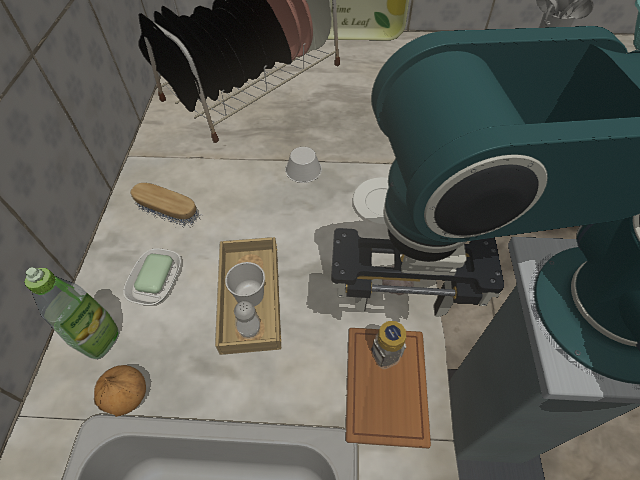

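The jar stands released on the board: wrist (320,245), scene (390,345). Now to the shaker.

```bash
python3 -m inch '[[1,5,237,35,-0.166,0,0],[1,5,237,35,-0.166,0,0],[1,5,237,35,-0.166,0,0],[1,5,237,35,-0.166,0,0],[1,5,237,35,-0.166,0,0],[1,5,237,35,-0.166,0,0],[1,5,237,35,-0.166,0,0],[1,5,237,35,-0.166,0,0]]'
python3 -m inch '[[1,15,0,0,0,0,0],[1,40,0,0,0,0,0],[1,60,0,0,0,0,0],[1,70,0,0,0,0,0],[1,70,0,0,0,0,0],[1,70,0,0,0,0,0]]'
python3 - <<'E'
from h import *
c=ld('w5')
s2=dict(eef_pos=np.array([.4155,.1159,.2715]),tcp_rot=np.array([.507,.494,-.501,.498]))
print('jar on board',wpt(c,s2,321,245,.108), pt(ld('sc1'),391,334,.108))
s=monitor.read_state();c=snap('wrist','w6')
plan([.652,.077,.066],.15)
E
```

```text
t: 9.42
eef_pos: [0.652, 0.0766, 0.2621]
tcp_rot: [0.46, 0.537, -0.462, 0.535]
ft_force: [-0.3, -0.3, -0.9]
finger_gap: 0.0925
t: 9.92
eef_pos: [0.6509, 0.0772, 0.195]
tcp_rot: [0.461, 0.536, -0.461, 0.536]
ft_force: [1.0, -0.3, 0.2]
finger_gap: 0.093
jar on board [0.4157 0.1155 0.108 ] [0.418  0.1171 0.108 ]
t 9.97 grasp [0.6514 0.0772 0.1309] gap 0.0932 F [0.4909 0.1296 0.0613] q6 [ 0.0791  0.1218  1.6099 -0.      1.4087 -0.0712]
toolx [ 0.0012  0.0001 -1.    ] tooly [0.9887 0.1497 0.0012] toolz [ 0.1497 -0.9887  0.0001]
turn [ 0.0003  0.0001 -0.0012]
turn [-3.1413  0.0019  0.0002]
shift mm [64.923   0.5628  0.2779]
```

View pics/w6.png

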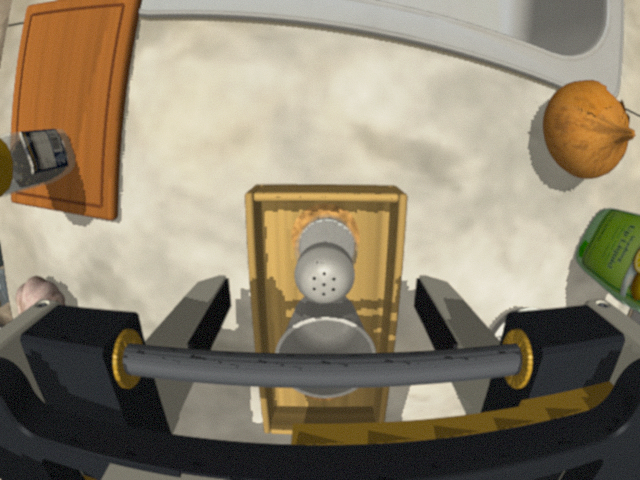

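```bash
python3 - <<'E'
from h import *
c=ld('w6')
s2=dict(eef_pos=np.array([.6512,.0772,.1955]),tcp_rot=np.array([.461,.536,-.461,.536]))
print('holes',wpt(c,s2,323,282,.096),'dome',wpt(c,s2,324,273,.085),'jar cap ref')
E
python3 -m inch '[[1,10,0,0,0,0,0],[1,30,0,0,0,0,0],[1,48,0,0,0,0,0],[1,60,0,0,0,0,0],[1,65,0,0,0,0,0],[1,65,0,0,0,0,0],[-1,65,0,0,0,0,0],[-1,65,0,0,0,0,0]]'
python3 -m inch '[[-1,0,0,0,0,0,0],[-1,0,0,0,0,0,0],[-1,0,0,0,0,0,0],[-1,0,0,0,0,0,0],[-1,0,0,0,0,0,0],[-1,0,0,0,0,0,0],[-1,0,0,0,0,0,0],[-1,0,0,0,0,0,0]]'
python3 - <<'E'
from h import *
plan([.652,.077,.2],.15)
snap('wrist','w7')
E
```

```text
holes [0.651  0.0768 0.096 ] dome [0.6515 0.0775 0.085 ] jar cap ref
t: 10.63
eef_pos: [0.6519, 0.077, 0.131]
tcp_rot: [0.462, 0.536, -0.461, 0.536]
ft_force: [0.1, 0.6, 0.1]
finger_gap: 0.0841
t: 11.3
eef_pos: [0.6515, 0.077, 0.1298]
tcp_rot: [0.461, 0.536, -0.461, 0.536]
ft_force: [-0.6, -0.2, -0.5]
finger_gap: 0.038
t 11.3 grasp [0.6515 0.077  0.0648] gap 0.038 F [-0.6036 -0.161  -0.5242] q6 [ 0.0787  0.1723  1.666   0.      1.3033 -0.0712]
toolx [ 0.  0. -1.] tooly [0.9888 0.1494 0.    ] toolz [ 0.1494 -0.9888 -0.    ]
turn [-0.0001 -0.     -0.    ]
turn [ 3.1415 -0.0001  0.    ]
shift mm [-135.2284    0.5094    0.0585]
```

View pics/w7.png

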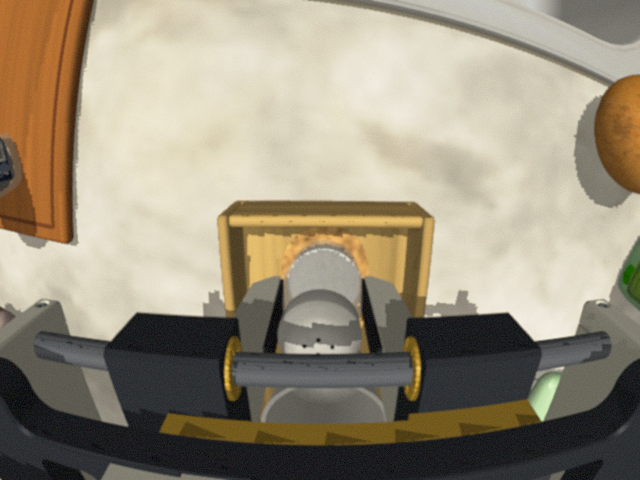

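```bash
python3 -m inch '[[-1,0,0,0,0,0,0],[-1,0,0,0,0,0,0],[-1,0,0,0,0,0,0],[-1,0,0,0,0,0,0]]'
python3 - <<'E'
from h import *
s=monitor.read_state();print(s['finger_gap'])
a=cv2.imread('pics/w7.png');cv2.imwrite('pics/c5.png',cv2.resize(a[200:430,200:450],None,fx=2.5,fy=2.5,interpolation=cv2.INTER_CUBIC))
E
```

```text
t: 11.68
eef_pos: [0.6515, 0.077, 0.1298]
tcp_rot: [0.461, 0.536, -0.461, 0.536]
ft_force: [0.5, -0.0, 0.7]
finger_gap: 0.0377
0.037736967538712016
```

View pics/c5.png

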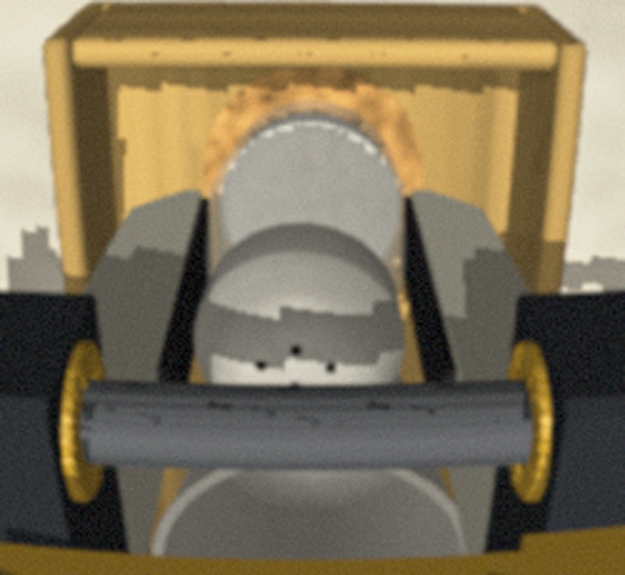

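```bash
python3 -m inch '[[-1,-3,0,0,0,0,0],[-1,-8,0,0,0,0,0],[-1,-14,0,0,0,0,0],[-1,-20,0,0,0,0,0],[-1,-25,0,0,0,0,0],[-1,-25,0,0,0,0,0]]' 25
python3 - <<'E'
from h import *
plan([.652,.077,.2],.15)
snap('wrist','w8');snap('side','s2')
b=cv2.imread('pics/s2.png');cv2.imwrite('pics/c6.png',cv2.resize(b[130:260,300:420],None,fx=4,fy=4,interpolation=cv2.INTER_CUBIC))
E
```

```text
t: 12.18
eef_pos: [0.6519, 0.077, 0.1565]
tcp_rot: [0.462, 0.536, -0.461, 0.537]
ft_force: [-0.3, 0.3, -0.5]
finger_gap: 0.0379
t 12.18 grasp [0.652  0.077  0.0915] gap 0.0379 F [-0.3084  0.3172 -0.4807] q6 [ 0.0788  0.1504  1.6448 -0.      1.3444 -0.0712]
toolx [ 0.002   0.0002 -1.    ] tooly [0.9888 0.1494 0.002 ] toolz [ 0.1494 -0.9888  0.0001]
turn [-0.      0.0001 -0.002 ]
turn [ 3.1416 -0.0031 -0.0002]
shift mm [-108.5137    0.2931    0.0652]
```

View pics/w8.png

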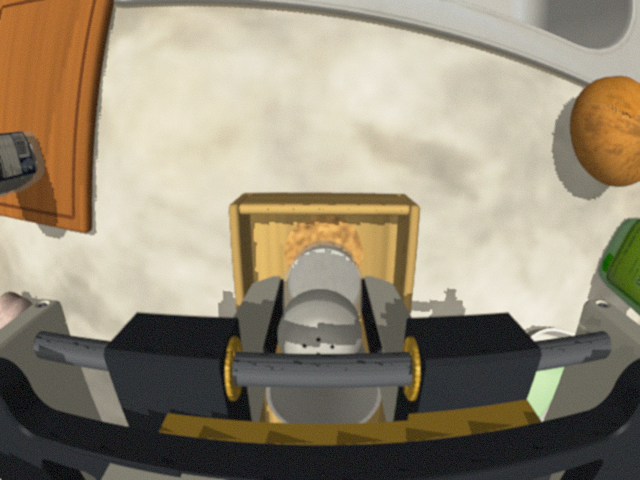

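View pics/c6.png

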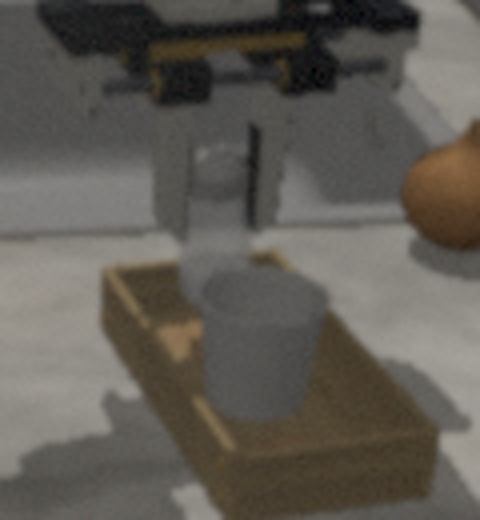

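The shaker is lifted with the grip, and the cup did not move. I'll raise it further and carry it to the board.

```bash
python3 -m inch '[[-1,-15,0,0,0,0,0],[-1,-40,0,0,0,0,0],[-1,-65,0,0,0,0,0],[-1,-90,0,0,0,0,0],[-1,-105,0,0,0,0,0],[-1,-108,0,0,0,0,0],[-1,-108,0,0,0,0,0]]'
python3 - <<'E'
from h import *
plan([.416,.206,.2],-.016)
E
```

```text
t: 12.87
eef_pos: [0.6516, 0.077, 0.2636]
tcp_rot: [0.461, 0.536, -0.461, 0.536]
ft_force: [-0.6, -0.4, -1.3]
finger_gap: 0.0375
t 12.87 grasp [0.6517 0.077  0.1986] gap 0.0375 F [-0.614  -0.3715 -1.3037] q6 [ 0.0788  0.0875  1.5356 -0.      1.5172 -0.0712]
toolx [ 0.0014  0.0001 -1.    ] tooly [0.9888 0.1494 0.0014] toolz [ 0.1494 -0.9888  0.0001]
turn [ 0.166   0.     -0.0014]
turn [-2.9756  0.0021  0.    ]
shift mm [  -1.7196 -213.6985 -162.7605]
```

```bash
python3 -m inch '[[-1,0,-10,-7,0.02,0,0],[-1,0,-30,-23,0.05,0,0],[-1,0,-57,-43,0.08,0,0],[-1,0,-84,-64,0.11,0,0],[-1,0,-111,-84,0.14,0,0],[-1,0,-138,-105,0.166,0,0],[-1,0,-165,-126,0.166,0,0],[-1,0,-190,-145,0.166,0,0]]'
python3 -m inch '[[-1,0,-17,-15,0,0,0],[-1,0,-20,-22,0,0,0],[-1,0,-20,-22,0,0,0],[-1,0,-20,-22,0,0,0],[-1,0,-20,-22,0,0,0]]'
python3 - <<'E'
from h import *
plan([.416,.206,.075],-0.016)
E
```

```text
t: 13.53
eef_pos: [0.44, 0.1924, 0.2607]
tcp_rot: [-0.503, -0.496, 0.505, -0.495]
ft_force: [-0.4, 0.2, -1.0]
finger_gap: 0.0377
t: 13.95
eef_pos: [0.4229, 0.2138, 0.262]
tcp_rot: [-0.504, -0.496, 0.505, -0.496]
ft_force: [0.2, -0.6, -1.3]
finger_gap: 0.0382
t 13.95 grasp [0.4228 0.2138 0.197 ] gap 0.0382 F [ 0.1865 -0.6111 -1.2903] q6 [ 0.4144 -0.3212  1.9116 -0.0002  1.5524  0.4308]
toolx [-0.001  -0.0007 -1.    ] tooly [ 0.9999 -0.0164 -0.001 ] toolz [-0.0164 -0.9999  0.0007]
turn [-0.0004  0.0007  0.001 ]
turn [ 3.1412  0.0016 -0.0011]
shift mm [121.9943  -6.6404   7.8341]
```

```bash
python3 -m inch '[[-1,15,-4,4,0,0,0],[-1,40,-7,7,0,0,0],[-1,65,-7,7,0,0,0],[-1,90,-7,7,0,0,0],[-1,108,-7,7,0,0,0],[-1,118,-7,7,0,0,0],[-1,121,-7,7,0,0,0],[-1,121,-7,7,0,0,0]]'
python3 -m inch '[[-1,1,0,0,0,0,0],[-1,2,0,0,0,0,0],[-1,3,0,0,0,0,0],[-1,3,0,0,0,0,0]]'
python3 -m inch '[[-1,1,0,0,0,0,0],[-1,1,0,0,0,0,0],[-1,2,0,0,0,0,0],[-1,2,0,0,0,0,0]]'
python3 - <<'E'
from h import *
plan([.416,.206,.071],-0.016)
snap('side','s3')
b=cv2.imread('pics/s3.png');cv2.imwrite('pics/c7.png',cv2.resize(b[120:260,190:320],None,fx=4,fy=4,interpolation=cv2.INTER_CUBIC))
E
```

```text
t: 14.62
eef_pos: [0.4155, 0.207, 0.1414]
tcp_rot: [-0.504, -0.496, 0.505, -0.496]
ft_force: [-0.4, -0.4, -0.9]
finger_gap: 0.0379
t: 14.95
eef_pos: [0.4153, 0.2075, 0.1392]
tcp_rot: [0.504, 0.496, -0.504, 0.496]
ft_force: [0.8, 0.4, -1.4]
finger_gap: 0.0377
t: 15.28
eef_pos: [0.4151, 0.2074, 0.1366]
tcp_rot: [-0.504, -0.496, 0.504, -0.496]
ft_force: [-0.1, 0.4, -0.6]
finger_gap: 0.0381
t 15.28 grasp [0.4151 0.2074 0.0716] gap 0.0381 F [-0.104   0.3755 -0.6056] q6 [ 0.4084 -0.2636  2.0745 -0.      1.3308  0.4243]
toolx [-0.0001 -0.     -1.    ] tooly [ 0.9999 -0.0159 -0.0001] toolz [-0.0159 -0.9999  0.    ]
turn [0.0001 0.     0.0001]
turn [-3.1415 -0.0001  0.0001]
shift mm [0.6228 0.8961 1.3931]
```

View pics/c7.png

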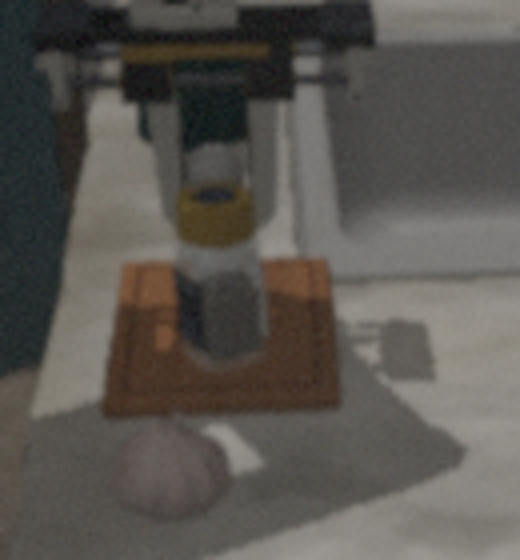

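```bash
python3 -m inch '[[-1,1,0,0,0,0,0],[-1,1,0,0,0,0,0],[-1,1,0,0,0,0,0],[-1,1,0,0,0,0,0]]'
```

```text
t: 15.67
eef_pos: [0.4152, 0.2074, 0.1358]
tcp_rot: [0.504, 0.496, -0.504, 0.496]
ft_force: [0.7, -0.4, -1.2]
finger_gap: 0.0376
```

```bash
python3 -m inch '[[-1,1,0,0,0,0,0],[-1,1,0,0,0,0,0],[-1,1,0,0,0,0,0]]'; python3 -m inch '[[-1,1,0,0,0,0,0],[-1,1,0,0,0,0,0],[-1,1,0,0,0,0,0]]'
```

```text
t: 15.92
eef_pos: [0.4153, 0.2075, 0.1356]
tcp_rot: [0.504, 0.496, -0.504, 0.496]
ft_force: [-3.9, -0.7, 9.5]
finger_gap: 0.0381
t: 16.17
eef_pos: [0.4155, 0.2077, 0.1355]
tcp_rot: [0.504, 0.496, -0.504, 0.496]
ft_force: [-8.8, -1.8, 20.4]
finger_gap: 0.0381
```

Contact is firm, so I'll back off 2 mm and release.

```bash
python3 -m inch '[[-1,-2,0,0,0,0,0],[-1,-2,0,0,0,0,0],[-1,-2,0,0,0,0,0],[1,-2,0,0,0,0,0],[1,-2,0,0,0,0,0],[1,-2,0,0,0,0,0],[1,-2,0,0,0,0,0],[1,-2,0,0,0,0,0]]'
python3 -m inch '[[1,0,0,0,0,0,0],[1,0,0,0,0,0,0],[1,0,0,0,0,0,0],[1,-15,0,0,0,0,0],[1,-40,0,0,0,0,0],[1,-75,0,0,0,0,0],[1,-100,0,0,0,0,0],[1,-100,0,0,0,0,0]]'
python3 - <<'E'
from h import *
snap('scene','sc2');s=monitor.read_state();c=snap('wrist','w9');print(s['eef_pos'],s['tcp_rot'])
plan([.662,.008,.2],.15+np.pi/2)
E
```

```text
t: 16.83
eef_pos: [0.4151, 0.2074, 0.1356]
tcp_rot: [-0.504, -0.496, 0.504, -0.496]
ft_force: [-0.0, -0.9, 0.3]
finger_gap: 0.0666
t: 17.5
eef_pos: [0.4163, 0.2079, 0.2412]
tcp_rot: [0.506, 0.495, -0.502, 0.497]
ft_force: [0.2, 0.9, 1.0]
finger_gap: 0.0929
[0.4158 0.2077 0.2385] [ 0.5054  0.4954 -0.5025  0.4966]
t 17.6 grasp [0.4155 0.2075 0.1714] gap 0.0934 F [0.0573 0.0618 0.4406] q6 [ 0.4083 -0.3354  1.9639 -0.      1.5115  0.4243]
toolx [ 0.0015  0.0006 -1.    ] tooly [ 0.9999 -0.016   0.0015] toolz [-0.016  -0.9999 -0.0007]
turn [-1.7368  0.0008 -0.0017]
turn [ 1.4048 -0.0016 -0.0008]
shift mm [-28.3418 249.8303 195.511 ]
```

View pics/sc2.png

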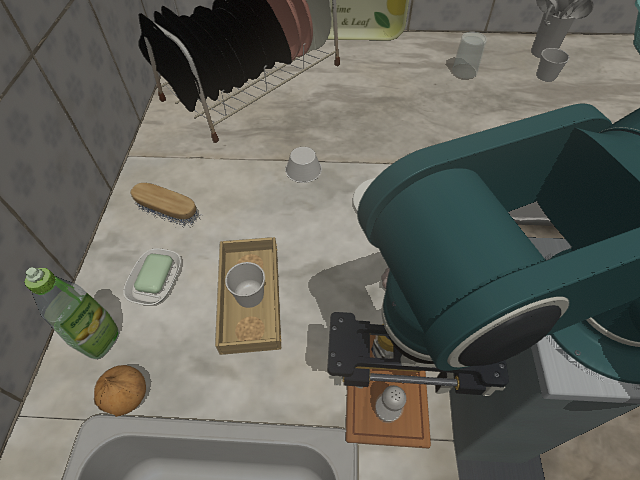

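View pics/w9.png

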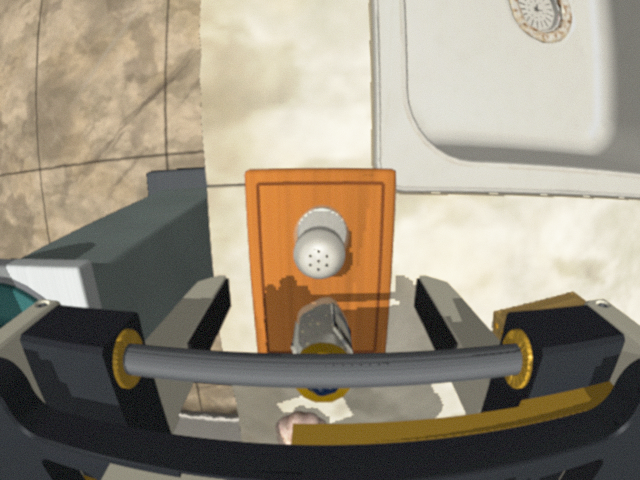

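Jar and shaker both stand free on the board: shaker at wrist (320,240), jar behind it at (322,345). The cup is still in the caddy at scene (245,284). I'll move above the cup with the same jaw direction.

```bash
python3 -m inch '[[1,-30,0,0,0,0,0],[1,-30,250,196,-0.166,0,0],[1,-30,250,196,-0.166,0,0],[1,-30,250,196,-0.166,0,0],[1,-30,250,196,-0.166,0,0],[1,-30,250,196,-0.166,0,0],[1,-30,250,196,-0.166,0,0],[1,-30,250,196,-0.166,0,0]]'
python3 - <<'E'
from h import *
plan([.662,.008,.16],.15)
E
```

```text
t: 18.27
eef_pos: [0.6399, 0.0245, 0.2637]
tcp_rot: [0.461, 0.537, -0.462, 0.535]
ft_force: [-0.3, 0.1, 0.5]
finger_gap: 0.0934
t 18.27 grasp [0.6398 0.0245 0.1987] gap 0.0934 F [-0.2648  0.1258  0.4708] q6 [-0.0016  0.0551  1.5695  0.      1.5192 -0.1514]
toolx [-0.0022  0.     -1.    ] tooly [ 0.9888  0.1492 -0.0021] toolz [ 0.1492 -0.9888 -0.0004]
turn [-0.0003 -0.0004  0.0021]
turn [3.1413 0.0034 0.0006]
shift mm [38.6558 19.4596 19.5855]
```

```bash
python3 -m inch '[[1,15,18,18,0,0,0],[1,39,18,18,0,0,0],[1,39,18,18,0,0,0],[1,39,18,18,0,0,0],[1,39,18,18,0,0,0]]'
python3 - <<'E'
from h import *
s=monitor.read_state();snap('wrist','w10');print(s['eef_pos'],s['tcp_rot'])
plan([.662,.008,.16],.15)
E
```

```text
t: 18.68
eef_pos: [0.659, 0.0116, 0.2272]
tcp_rot: [0.461, 0.536, -0.461, 0.536]
ft_force: [-0.7, -0.6, 0.1]
finger_gap: 0.0931
[0.659  0.0116 0.2272] [ 0.4609  0.5363 -0.461   0.5361]
t 18.73 grasp [0.6592 0.0117 0.163 ] gap 0.0932 F [0.1555 0.8888 1.2362] q6 [-0.021   0.1105  1.5691  0.      1.461  -0.1717]
toolx [ 0.001  0.    -1.   ] tooly [0.9887 0.1501 0.001 ] toolz [ 0.1501 -0.9887  0.0001]
turn [ 0.0007  0.0001 -0.001 ]
turn [-3.1409  0.0016  0.0002]
shift mm [2.9669 2.2942 4.0875]
```

View pics/w10.png

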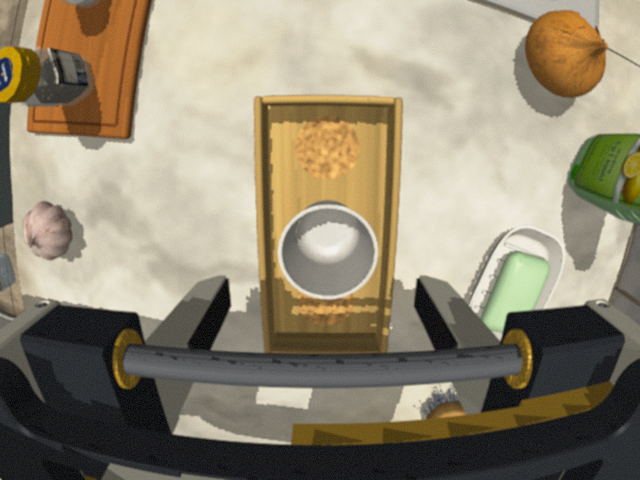

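```bash
python3 - <<'E'
from h import *
c=ld('w10');s2=dict(eef_pos=np.array([.659,.0116,.2272]),tcp_rot=np.array([ 0.4609,0.5363,-0.461,0.5361]))
print('cup',wpt(c,s2,328,252,.068),[wpt(c,s2,*p,.068) for p in((278,252),(378,252),(328,205),(328,299))])
plan([.662,.008,.067],.15)
E
```

```text
cup [0.6628 0.0079 0.068 ] [array([0.629 , 0.0027, 0.068 ]), array([0.6968, 0.013 , 0.068 ]), array([0.6578, 0.0402, 0.068 ]), array([ 0.6684, -0.0273,  0.068 ])]
t 18.73 grasp [0.6592 0.0117 0.163 ] gap 0.0932 F [0.1555 0.8888 1.2362] q6 [-0.021   0.1105  1.5691  0.      1.461  -0.1717]
toolx [ 0.001  0.    -1.   ] tooly [0.9887 0.1501 0.001 ] toolz [ 0.1501 -0.9887  0.0001]
turn [ 0.0007  0.0001 -0.001 ]
turn [-3.1409  0.0016  0.0002]
shift mm [95.9669  2.1979  4.0745]
```

Cup at (0.6628, 0.0079), rim 68.5 mm by this measure. I'll descend and check the centring before closing.

```bash
python3 -m inch '[[1,5,3,4,0,0,0],[1,20,3,4,0,0,0],[1,45,3,4,0,0,0],[1,70,3,4,0,0,0],[1,85,3,4,0,0,0],[1,94,3,4,0,0,0],[1,94,3,4,0,0,0],[1,94,3,4,0,0,0]]' 12
python3 - <<'E'
from h import *
plan([.6628,.008,.067],.15)
snap('wrist','w11')
E
```

```text
t: 19.4
eef_pos: [0.6631, 0.0077, 0.1332]
tcp_rot: [0.461, 0.536, -0.461, 0.536]
ft_force: [0.1, -0.1, -0.3]
finger_gap: 0.0933
t 19.4 grasp [0.6631 0.0077 0.0682] gap 0.0933 F [ 0.1023 -0.1218 -0.2915] q6 [-0.0269  0.1839  1.6469 -0.      1.3107 -0.177 ]
toolx [ 0.0002 -0.     -1.    ] tooly [0.9888 0.1495 0.0002] toolz [ 0.1495 -0.9888  0.    ]
turn [ 0.0001  0.     -0.0002]
turn [-3.1415  0.0002  0.0001]
shift mm [ 1.1703 -0.2205 -0.3806]
```

View pics/w11.png

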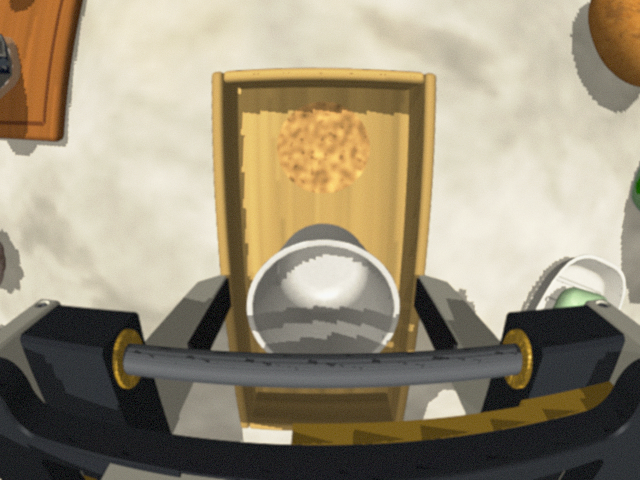

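The cup rim (247–399 px) is centred between the fingers. Closing now.

```bash
python3 -m inch '[[-1,1,0,0,0,0,0],[-1,1,0,0,0,0,0],[-1,1,0,0,0,0,0],[-1,1,0,0,0,0,0],[-1,1,0,0,0,0,0],[-1,1,0,0,0,0,0],[-1,1,0,0,0,0,0],[-1,1,0,0,0,0,0]]' 12
python3 -m inch '[[-1,0,0,0,0,0,0],[-1,0,0,0,0,0,0],[-1,-3,0,0,0,0,0],[-1,-8,0,0,0,0,0],[-1,-15,0,0,0,0,0],[-1,-22,0,0,0,0,0],[-1,-25,0,0,0,0,0],[-1,-25,0,0,0,0,0]]'
python3 - <<'E'
from h import *
plan([.6628,.008,.2],.15)
snap('wrist','w12');snap('side','s4')
b=cv2.imread('pics/s4.png');cv2.imwrite('pics/c8.png',cv2.resize(b[120:270,290:430],None,fx=4,fy=4,interpolation=cv2.INTER_CUBIC))
E
```

```text
t: 20.12
eef_pos: [0.6631, 0.0076, 0.1322]
tcp_rot: [0.461, 0.536, -0.461, 0.536]
ft_force: [1.5, -0.6, 3.5]
finger_gap: 0.0681
t: 20.78
eef_pos: [0.6632, 0.0076, 0.1581]
tcp_rot: [0.461, 0.536, -0.461, 0.537]
ft_force: [0.7, 0.5, -0.7]
finger_gap: 0.0676
t 20.78 grasp [0.6634 0.0076 0.0931] gap 0.0676 F [ 0.7364  0.5477 -0.6786] q6 [-0.027   0.1636  1.6272 -0.      1.3491 -0.177 ]
toolx [ 0.0016 -0.0001 -1.    ] tooly [0.9888 0.1495 0.0016] toolz [ 0.1495 -0.9888  0.0003]
turn [ 0.      0.0003 -0.0016]
turn [-3.1415  0.0025  0.0005]
shift mm [-106.9132   -0.2122   -0.4106]
```

View pics/w12.png

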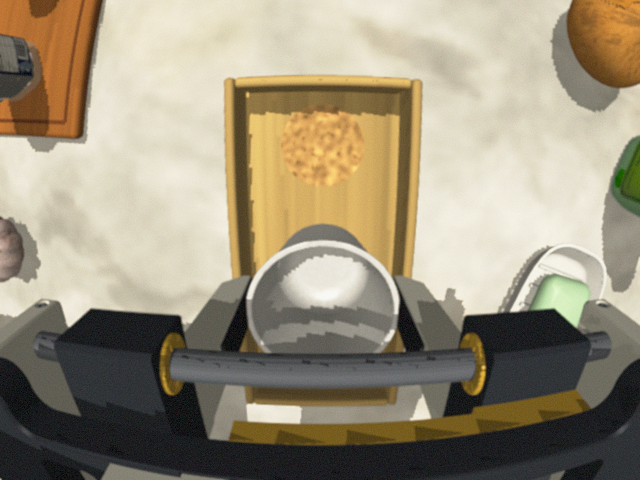

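View pics/c8.png

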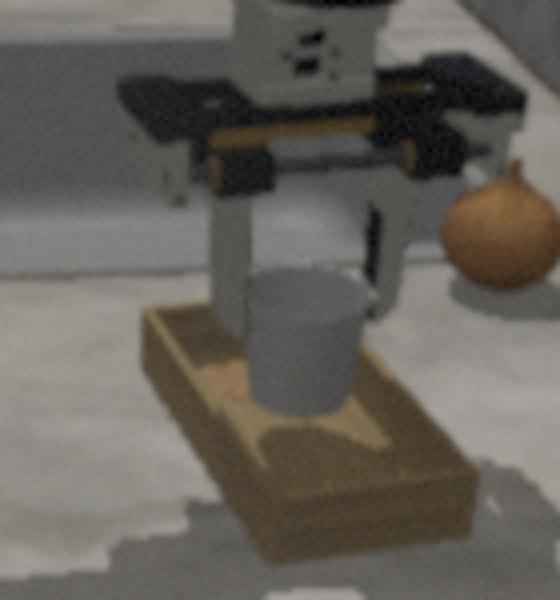

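The cup is lifted cleanly and upright. While it is held, I'll refine the saucer centre from the start pictures before carrying it over.

```bash
python3 -m inch '[[-1,-15,0,0,0,0,0],[-1,-40,0,0,0,0,0],[-1,-65,0,0,0,0,0],[-1,-85,0,0,0,0,0],[-1,-95,0,0,0,0,0],[-1,-95,0,0,0,0,0]]'
python3 - <<'E'
from h import *
b=ld('side0')['pixels'];cv2.imwrite('pics/c9.png',cv2.resize(b[275:345,190:300],None,fx=7,fy=7,interpolation=cv2.INTER_CUBIC))
# model overlay for candidate centre
for nm,crop,f in(('side0',(275,345,190,300),7),('scene0',(165,235,340,430),7)):
    c=ld(nm);im=c['pixels'].copy();y0,y1,x0,x1=crop
    im=cv2.resize(im[y0:y1,x0:x1],None,fx=f,fy=f,interpolation=cv2.INTER_CUBIC)
    t=np.linspace(0,2*np.pi,73)
    for r,z,col in((.040,.005,(0,0,255)),(.066,.014,(0,255,0))):
        P=np.c_[.408+r*np.cos(t),-.231+r*np.sin(t),0*t+z];q=proj(c,P)
        q=((q+.5-[x0,y0])*f).astype(int);cv2.polylines(im,[q.reshape(-1,1,2)],True,col,1)
    cv2.imwrite('pics/ov_'+nm+'.png',im)
plan([.408,-.231,.2],.15)
E
```

```text
t: 21.38
eef_pos: [0.6634, 0.0076, 0.2549]
tcp_rot: [0.462, 0.535, -0.46, 0.537]
ft_force: [0.9, -0.7, 0.4]
finger_gap: 0.0678
t 21.38 grasp [0.6636 0.0076 0.1899] gap 0.0678 F [ 0.9413 -0.6806  0.4043] q6 [-0.027   0.1056  1.5304 -0.      1.502  -0.177 ]
toolx [ 0.0037 -0.0001 -1.    ] tooly [0.9888 0.1494 0.0036] toolz [ 0.1494 -0.9888  0.0007]
turn [-0.      0.0007 -0.0036]
turn [ 3.1416 -0.0057 -0.001 ]
shift mm [ -11.036  -288.122   197.7738]
```

View pics/ov_side0.png

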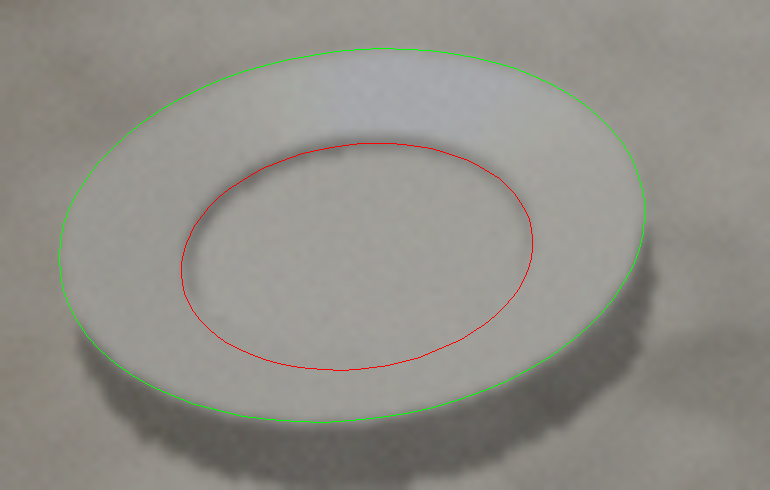

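View pics/ov_scene0.png

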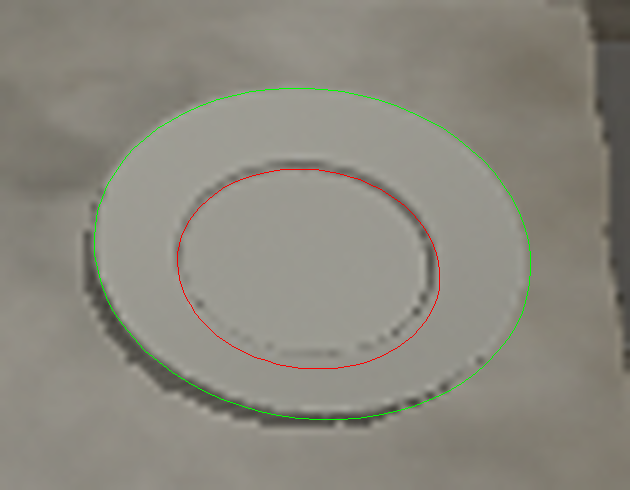

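The overlay at saucer centre (0.408, −0.231) fits the rim in both views. Now I'll carry the cup over.

```bash
python3 -m inch '[[-1,0,-8,5,0,0,0],[-1,0,-24,16,0,0,0],[-1,0,-46,31,0,0,0],[-1,0,-70,48,0,0,0],[-1,0,-94,65,0,0,0],[-1,0,-118,81,0,0,0],[-1,0,-142,98,0,0,0],[-1,0,-166,114,0,0,0]]'
python3 -m inch '[[-1,0,-24,16,0,0,0],[-1,0,-48,33,0,0,0],[-1,0,-72,50,0,0,0],[-1,0,-92,64,0,0,0],[-1,0,-108,74,0,0,0],[-1,0,-117,80,0,0,0],[-1,0,-120,83,0,0,0],[-1,0,-120,83,0,0,0]]'
python3 - <<'E'
from h import *
plan([.408,-.231,.08],.15)
snap('wrist','w13')
E
```

```text
t: 22.05
eef_pos: [0.5138, -0.1308, 0.2497]
tcp_rot: [0.461, 0.537, -0.462, 0.535]
ft_force: [0.6, -0.4, -0.3]
finger_gap: 0.0676
t: 22.72
eef_pos: [0.4091, -0.2302, 0.251]
tcp_rot: [0.461, 0.536, -0.461, 0.536]
ft_force: [0.3, 0.2, 0.2]
finger_gap: 0.0681
t 22.72 grasp [ 0.4091 -0.2302  0.186 ] gap 0.0681 F [0.2657 0.1811 0.2206] q6 [-0.5669 -0.328   1.9346  0.0001  1.5358 -0.7159]
toolx [-0.0007  0.0005 -1.    ] tooly [ 0.9889  0.1484 -0.0006] toolz [ 0.1484 -0.9889 -0.0006]
turn [-0.0011 -0.0006  0.0006]
turn [3.1405 0.0009 0.0009]
shift mm [105.9968  -1.1423   0.6804]
```

View pics/w13.png

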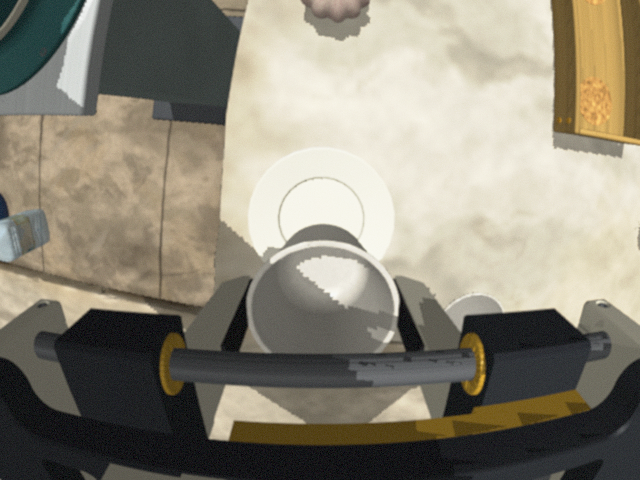

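The saucer (rim 249–394 px, ring 279–364 px) lies centred ahead under the cup. Lowering.

```bash
python3 -m inch '[[-1,10,-1,1,0,0,0],[-1,30,-1,1,0,0,0],[-1,53,-1,1,0,0,0],[-1,76,-1,1,0,0,0],[-1,95,-1,1,0,0,0],[-1,106,-1,1,0,0,0],[-1,112,-1,1,0,0,0],[-1,112,-1,1,0,0,0]]'
python3 -m inch '[[-1,2,0,0,0,0,0],[-1,4,0,0,0,0,0],[-1,6,0,0,0,0,0],[-1,6,0,0,0,0,0]]'
python3 - <<'E'
from h import *
plan([.408,-.231,.0662],.15)
snap('wrist','w14')
E
```

```text
t: 23.43
eef_pos: [0.4087, -0.2306, 0.1385]
tcp_rot: [0.461, 0.537, -0.461, 0.536]
ft_force: [-0.7, 0.3, -1.4]
finger_gap: 0.0681
t: 23.77
eef_pos: [0.4088, -0.2311, 0.1339]
tcp_rot: [0.461, 0.536, -0.461, 0.536]
ft_force: [0.3, -0.3, 0.1]
finger_gap: 0.0682
t 23.77 grasp [ 0.4088 -0.2311  0.0689] gap 0.0682 F [ 0.313  -0.2975  0.0637] q6 [-0.5689 -0.2474  2.066   0.      1.3224 -0.7188]
toolx [ 0.0004 -0.0003 -1.    ] tooly [0.9888 0.1494 0.0004] toolz [ 0.1494 -0.9888  0.0003]
turn [-0.      0.0003 -0.0004]
turn [ 3.1416 -0.0006 -0.0005]
shift mm [ 2.7447 -0.7891 -0.2321]
```

View pics/w14.png

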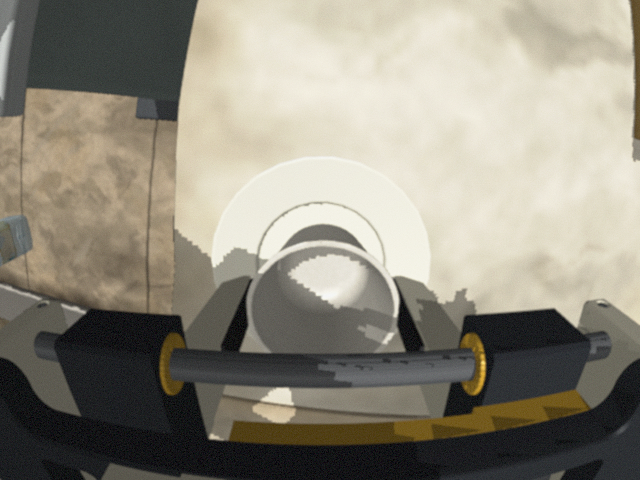

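```bash
python3 -m inch '[[-1,1,0,0,0,0,0],[-1,2,0,0,0,0,0],[-1,2,0,0,0,0,0]]';python3 -m inch '[[-1,1,0,0,0,0,0],[-1,1,0,0,0,0,0],[-1,1,0,0,0,0,0]]'
```

```text
t: 24.07
eef_pos: [0.4087, -0.2311, 0.1317]
tcp_rot: [0.461, 0.536, -0.461, 0.536]
ft_force: [-0.3, -0.1, -0.3]
finger_gap: 0.0676
t: 24.32
eef_pos: [0.4088, -0.2311, 0.1311]
tcp_rot: [0.461, 0.536, -0.461, 0.536]
ft_force: [-1.0, 1.8, 4.1]
finger_gap: 0.0682
```

Light contact at the expected height, so I'll release.

```bash
python3 -m inch '[[1,0,0,0,0,0,0],[1,0,0,0,0,0,0],[1,0,0,0,0,0,0],[1,0,0,0,0,0,0],[1,0,0,0,0,0,0],[1,0,0,0,0,0,0]]'
python3 -m inch '[[1,-8,0,0,0,0,0],[1,-25,0,0,0,0,0],[1,-55,0,0,0,0,0],[1,-90,0,0,0,0,0],[1,-125,0,0,0,0,0],[1,-150,0,0,0,0,0],[1,-150,0,0,0,0,0]]'
python3 - <<'E'
from h import *
snap('side','s5');s=monitor.read_state();c=snap('wrist','w15');print(s['eef_pos'],s['tcp_rot'],s['finger_gap'])
b=cv2.imread('pics/s5.png');cv2.imwrite('pics/c10.png',cv2.resize(b[180:350,180:300],None,fx=3.4,fy=3.4,interpolation=cv2.INTER_CUBIC))
plan([.4155,.2075,.2],-.016)
E
```

```text
t: 24.82
eef_pos: [0.4087, -0.231, 0.1307]
tcp_rot: [0.461, 0.536, -0.461, 0.536]
ft_force: [0.7, 0.6, -0.4]
finger_gap: 0.0929
t: 25.4
eef_pos: [0.4094, -0.2315, 0.2871]
tcp_rot: [0.461, 0.533, -0.461, 0.539]
ft_force: [0.7, -0.5, 0.7]
finger_gap: 0.0926
[ 0.4091 -0.2313  0.2841] [ 0.4614  0.5344 -0.4609  0.5377] 0.09292846152291681
t 25.5 grasp [ 0.4089 -0.2312  0.217 ] gap 0.0929 F [-0.0069  0.171  -0.045 ] q6 [-0.5688 -0.3395  1.8933 -0.      1.5858 -0.7189]
toolx [ 0.0017 -0.0011 -1.    ] tooly [0.9888 0.1495 0.0015] toolz [ 0.1495 -0.9888  0.0014]
turn [ 0.166   0.0012 -0.0016]
turn [-2.9756  0.0024  0.0018]
shift mm [  16.4706   72.1377 -432.7152]
```

View pics/c10.png

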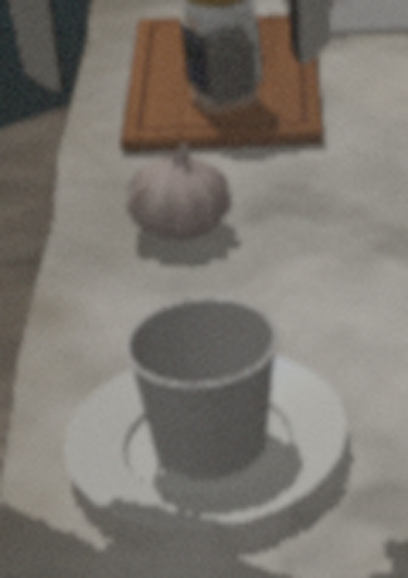

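View pics/w15.png

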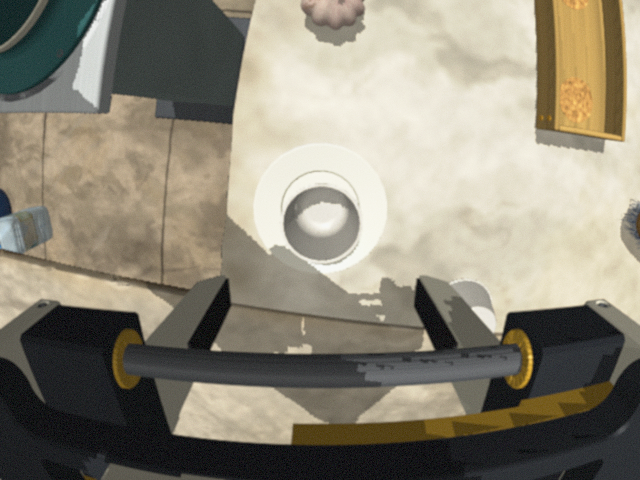

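```bash
python3 - <<'E'
from h import *
c=ld('w15');s2=dict(eef_pos=np.array([.4091,-.2313,.2841]),tcp_rot=np.array([ 0.4614,0.5344,-0.4609,0.5377]))
print('cup',wpt(c,s2,321.5,223,.067),'saucer',wpt(c,s2,320.5,207.5,.014),'ring top', wpt(c,s2,321,170,.005))
print([wpt(c,s2,321,v,z) for v,z in((144,.014),(271,.014),(183,.067),(263,.067))])
E
```

```text
cup [ 0.4086 -0.2309  0.067 ] saucer [ 0.4075 -0.2295  0.014 ] ring top [ 0.4028 -0.1946  0.005 ]
[array([ 0.3989, -0.1692,  0.014 ]), array([ 0.4177, -0.2945,  0.014 ]), array([ 0.4032, -0.198 ,  0.067 ]), array([ 0.4134, -0.2659,  0.067 ])]
```

The cup is within about 2 mm of the saucer centre, upright and released. Next I'll fetch the jar from the board.

```bash
python3 - <<'E'
from h import *
plan([.4151,.1158,.2],-.016)
E
python3 -m inch '[[1,16,58,-342,0.166,0,0],[1,16,58,-342,0.166,0,0],[1,16,58,-342,0.166,0,0],[1,16,58,-342,0.166,0,0],[1,16,58,-342,0.166,0,0],[1,16,58,-342,0.166,0,0],[1,16,58,-342,0.166,0,0],[1,16,58,-342,0.166,0,0]]'
python3 -m inch '[[1,0,0,0,0,0,0],[1,0,0,0,0,0,0]]'
python3 - <<'E'
from h import *
plan([.4151,.1158,.12],-.016)
E
```

```text
t 25.5 grasp [ 0.4089 -0.2312  0.217 ] gap 0.0929 F [-0.0069  0.171  -0.045 ] q6 [-0.5688 -0.3395  1.8933 -0.      1.5858 -0.7189]
toolx [ 0.0017 -0.0011 -1.    ] tooly [0.9888 0.1495 0.0015] toolz [ 0.1495 -0.9888  0.0014]
turn [ 0.166   0.0012 -0.0016]
turn [-2.9756  0.0024  0.0018]
shift mm [  16.5726   58.0362 -342.1051]
t: 26.17
eef_pos: [0.4137, 0.0997, 0.2645]
tcp_rot: [-0.504, -0.496, 0.504, -0.496]
ft_force: [1.7, -0.4, -0.9]
finger_gap: 0.093
t: 26.33
eef_pos: [0.414, 0.0997, 0.2642]
tcp_rot: [-0.502, -0.498, 0.503, -0.497]
ft_force: [0.0, -0.7, -0.1]
finger_gap: 0.093
t 26.33 grasp [0.4138 0.0996 0.1992] gap 0.093 F [ 0.0354 -0.6766 -0.096 ] q6 [ 0.1764 -0.4406  1.9945 -0.      1.59    0.1875]
toolx [-0.0023 -0.0004 -1.    ] tooly [ 0.9999 -0.0112 -0.0022] toolz [-0.0112 -0.9999  0.0004]
turn [0.0048 0.0004 0.0022]
turn [-3.1368 -0.0035  0.0007]
shift mm [ 79.2315   1.1111 -16.1701]
```

```bash
python3 -m inch '[[1,0,1,-16,0.005,0,0],[1,25,1,-16,0.005,0,0],[1,50,1,-16,0.005,0,0],[1,72,1,-16,0.005,0,0],[1,82,1,-16,0.005,0,0],[1,82,1,-16,0.005,0,0],[1,82,1,-16,0.005,0,0]]'
python3 - <<'E'
from h import *
plan([.4151,.1158,.0747],-.016)
s=monitor.read_state();c=snap('wrist','w16')
print(wpt(c,s,323,300,.108))
E
```

```text
t: 26.92
eef_pos: [0.416, 0.113, 0.1839]
tcp_rot: [-0.505, -0.495, 0.506, -0.494]
ft_force: [-0.2, 0.6, -0.2]
finger_gap: 0.0928
t 26.92 grasp [0.416  0.113  0.1189] gap 0.0928 F [-0.1945  0.5525 -0.2128] q6 [ 0.206  -0.3884  2.0889 -0.0001  1.4417  0.2283]
toolx [-0.0006 -0.0002 -1.    ] tooly [ 0.9998 -0.0222 -0.0006] toolz [-0.0222 -0.9998  0.0002]
turn [-0.0062  0.0002  0.0006]
turn [ 3.1354  0.0009 -0.0004]
shift mm [44.1571 -0.9535 -2.8054]
[0.4157 0.1136 0.108 ]
```

View pics/w16.png

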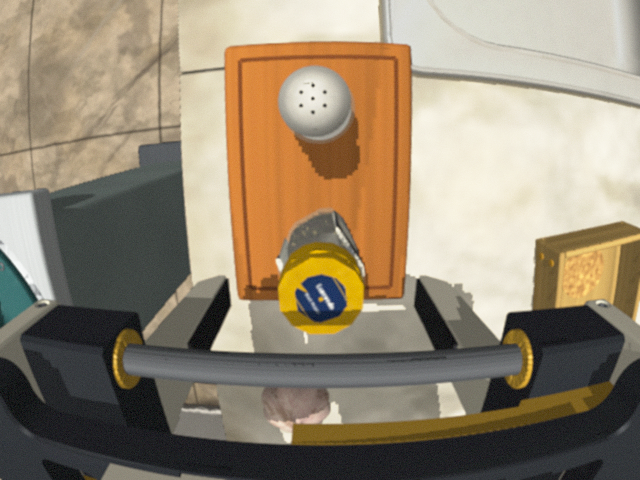

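The jar cap is centred between the fingers at (321,292). I'll apply the 3 mm correction, descend and grip.

```bash
python3 -m inch '[[1,10,-1,-3,-0.006,0,0],[1,25,-1,-3,-0.006,0,0],[1,38,-1,-3,-0.006,0,0],[1,44,-1,-3,-0.006,0,0],[1,44,-1,-3,-0.006,0,0],[1,44,-1,-3,-0.006,0,0],[-1,44,-1,-3,-0.006,0,0],[-1,44,-1,-3,-0.006,0,0]]' 20
python3 -m inch '[[-1,0,0,0,0,0,0],[-1,0,0,0,0,0,0],[-1,0,0,0,0,0,0],[-1,0,0,0,0,0,0],[-1,0,0,0,0,0,0],[-1,0,0,0,0,0,0],[-1,0,0,0,0,0,0],[-1,0,0,0,0,0,0]]'
python3 - <<'E'
from h import *
plan([.4151,.1158,.2],-.016)
E
```

```text
t: 27.63
eef_pos: [0.4153, 0.1168, 0.1405]
tcp_rot: [0.504, 0.496, -0.503, 0.496]
ft_force: [0.1, -0.8, 0.5]
finger_gap: 0.0836
t: 28.3
eef_pos: [0.415, 0.1167, 0.1396]
tcp_rot: [0.504, 0.496, -0.504, 0.496]
ft_force: [0.4, -0.1, 0.0]
finger_gap: 0.0459
t 28.3 grasp [0.415  0.1167 0.0746] gap 0.0459 F [ 0.3767 -0.1242  0.0336] q6 [ 0.215  -0.3522  2.1369 -0.      1.3569  0.23  ]
toolx [ 0.0001  0.     -1.    ] tooly [ 0.9999 -0.015   0.0001] toolz [-0.015  -0.9999 -0.    ]
turn [ 0.001  -0.     -0.0001]
turn [-3.1406  0.0001 -0.    ]
shift mm [-125.3698    0.1402    0.91  ]
```

```bash
python3 -m inch '[[-1,-5,0,0,0,0,0],[-1,-15,0,0,0,0,0],[-1,-35,0,0,0,0,0],[-1,-60,0,0,0,0,0],[-1,-85,0,0,0,0,0],[-1,-110,0,0,0,0,0],[-1,-125,0,0,0,0,0],[-1,-125,0,0,0,0,0]]'
python3 - <<'E'
from h import *
plan([.671,-.0583,.2],.156)
snap('wrist','w17')
E
```

```text
t: 28.97
eef_pos: [0.4155, 0.1169, 0.2688]
tcp_rot: [0.505, 0.495, -0.502, 0.497]
ft_force: [1.0, -1.1, -1.3]
finger_gap: 0.0464
t 28.97 grasp [0.4159 0.1169 0.2038] gap 0.0464 F [ 1.0197 -1.0607 -1.2575] q6 [ 0.215  -0.4312  1.9806  0.      1.5869  0.23  ]
toolx [ 0.0051  0.0011 -1.    ] tooly [ 0.9999 -0.0149  0.005 ] toolz [-0.0149 -0.9999 -0.0012]
turn [-0.1709 -0.0008 -0.0051]
turn [ 2.9706 -0.0077  0.0012]
shift mm [  4.9114 258.0212 171.3267]
```

View pics/w17.png

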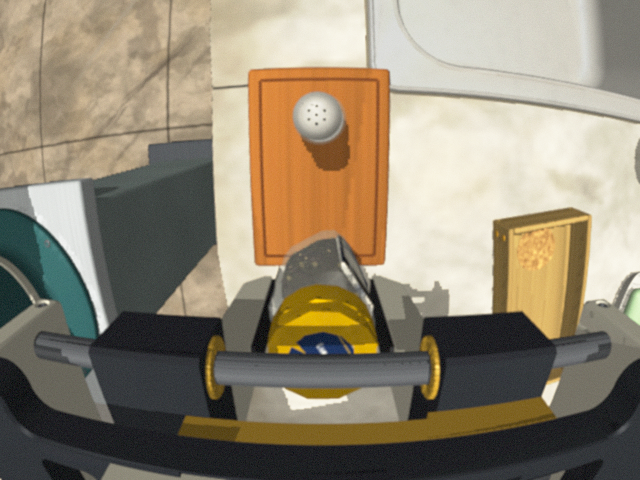

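The jar is lifted and the shaker still stands on the board at (318,118). I'll carry the jar back over its pad.

```bash
python3 -m inch '[[-1,0,8,5,-0.02,0,0],[-1,0,25,17,-0.05,0,0],[-1,0,49,33,-0.08,0,0],[-1,0,73,49,-0.11,0,0],[-1,0,97,65,-0.14,0,0],[-1,0,121,81,-0.171,0,0],[-1,0,145,97,-0.171,0,0],[-1,0,169,112,-0.171,0,0]]'
python3 -m inch '[[-1,0,21,15,0,0,0],[-1,0,43,33,0,0,0],[-1,0,61,48,0,0,0],[-1,0,72,62,0,0,0],[-1,0,76,70,0,0,0],[-1,0,78,74,0,0,0],[-1,0,78,74,0,0,0],[-1,0,78,74,0,0,0]]'
python3 - <<'E'
from h import *
plan([.671,-.0583,.0686],.156)
snap('wrist','w18')
E
```

```text
t: 29.68
eef_pos: [0.5829, 0.0011, 0.2628]
tcp_rot: [0.459, 0.538, -0.46, 0.537]
ft_force: [0.4, 0.2, -0.8]
finger_gap: 0.0468
t: 30.35
eef_pos: [0.6702, -0.0584, 0.2643]
tcp_rot: [0.459, 0.538, -0.46, 0.537]
ft_force: [0.5, 0.2, -1.3]
finger_gap: 0.0462
t 30.35 grasp [ 0.6702 -0.0584  0.1993] gap 0.0462 F [ 0.542   0.1604 -1.3192] q6 [-0.1249  0.1238  1.4953  0.0001  1.5232 -0.2809]
toolx [-0.0007  0.0002 -1.    ] tooly [ 0.9879  0.1554 -0.0006] toolz [ 0.1554 -0.9879 -0.0003]
turn [-0.     -0.0003  0.0006]
turn [3.1416 0.001  0.0005]
shift mm [130.6496   0.8974   0.023 ]
```

View pics/w18.png

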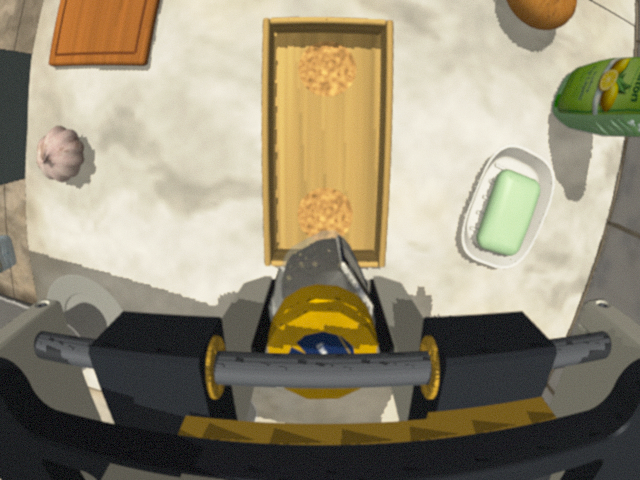

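The view matches the one taken when I lifted the jar out. Lowering.

```bash
python3 -m inch '[[-1,12,1,0,0,0,0],[-1,35,1,0,0,0,0],[-1,60,1,0,0,0,0],[-1,85,1,0,0,0,0],[-1,106,1,0,0,0,0],[-1,120,1,0,0,0,0],[-1,126,1,0,0,0,0],[-1,126,1,0,0,0,0]]'
python3 -m inch '[[-1,1,0,0,0,0,0],[-1,2,0,0,0,0,0],[-1,3,0,0,0,0,0],[-1,3,0,0,0,0,0]]'
python3 - <<'E'
from h import *
plan([.671,-.0583,.0686],.156)
E
```

```text
t: 31.07
eef_pos: [0.6713, -0.0583, 0.1372]
tcp_rot: [0.459, 0.538, -0.46, 0.537]
ft_force: [-0.1, -0.3, -1.5]
finger_gap: 0.0463
t: 31.4
eef_pos: [0.672, -0.0587, 0.1364]
tcp_rot: [0.46, 0.537, -0.459, 0.538]
ft_force: [1.0, 0.4, -1.9]
finger_gap: 0.0467
t 31.4 grasp [ 0.6721 -0.0587  0.0714] gap 0.0467 F [ 0.9686  0.4003 -1.8917] q6 [-0.1249  0.2044  1.6178 -0.      1.3183 -0.2808]
toolx [ 0.0011 -0.0001 -1.    ] tooly [0.9879 0.1553 0.0011] toolz [ 0.1553 -0.9879  0.0003]
turn [-0.      0.0003 -0.0011]
turn [ 3.1415 -0.0017 -0.0005]
shift mm [ 2.7508 -0.9615 -0.5253]
```

```bash
python3 -m inch '[[-1,1,-1,0,0,0,0],[-1,1,-1,0,0,0,0],[-1,1,-1,0,0,0,0]]'
python3 -m inch '[[-1,1,0,0,0,0,0],[-1,1,0,0,0,0,0],[-1,1,0,0,0,0,0]]'
```

```text
t: 31.65
eef_pos: [0.6708, -0.0588, 0.1348]
tcp_rot: [0.46, 0.537, -0.459, 0.538]
ft_force: [0.5, -0.1, -1.5]
finger_gap: 0.0466
t: 31.9
eef_pos: [0.6709, -0.0588, 0.1336]
tcp_rot: [0.46, 0.537, -0.459, 0.537]
ft_force: [-0.2, 0.1, -0.1]
finger_gap: 0.0463
```

```bash
python3 -m inch '[[-1,0.5,0,0,0,0,0],[-1,0.5,0,0,0,0,0],[-1,0.5,0,0,0,0,0]]'
```

```text
t: 32.15
eef_pos: [0.6709, -0.0588, 0.1336]
tcp_rot: [0.46, 0.537, -0.459, 0.538]
ft_force: [-0.7, 0.5, 6.2]
finger_gap: 0.0463
```

Contact. Back off half a millimetre, release and retreat.

```bash
python3 -m inch '[[-1,-0.5,0,0,0,0,0],[1,-0.5,0,0,0,0,0],[1,-0.5,0,0,0,0,0],[1,-0.5,0,0,0,0,0],[1,-0.5,0,0,0,0,0],[1,-0.5,0,0,0,0,0],[1,-0.5,0,0,0,0,0],[1,-0.5,0,0,0,0,0]]'
python3 -m inch '[[1,0,0,0,0,0,0],[1,-10,0,0,0,0,0],[1,-30,0,0,0,0,0],[1,-60,0,0,0,0,0],[1,-95,0,0,0,0,0],[1,-130,0,0,0,0,0],[1,-130,0,0,0,0,0]]'
python3 - <<'E'
from h import *
s=monitor.read_state();c=snap('wrist','w19');print(s['eef_pos'],s['tcp_rot'])
plan([.4151,.2074,.2],-.016)
E
```

```text
t: 32.82
eef_pos: [0.6708, -0.0588, 0.1336]
tcp_rot: [0.46, 0.537, -0.46, 0.537]
ft_force: [-0.4, 0.4, -1.2]
finger_gap: 0.0887
t: 33.4
eef_pos: [0.672, -0.0589, 0.2727]
tcp_rot: [0.461, 0.535, -0.458, 0.54]
ft_force: [0.9, -0.3, 2.3]
finger_gap: 0.0928
[ 0.672  -0.0589  0.2727] [ 0.4614  0.5345 -0.4576  0.5403]
t 33.45 grasp [ 0.6721 -0.059   0.204 ] gap 0.093 F [-0.2877 -0.0067 -1.1728] q6 [-0.1253  0.1215  1.49   -0.      1.523  -0.2813]
toolx [ 0.007  -0.0009 -1.    ] tooly [0.9878 0.1554 0.0067] toolz [ 0.1554 -0.9879  0.002 ]
turn [ 0.172   0.0014 -0.0069]
turn [-2.9696  0.0103  0.0021]
shift mm [   2.0168 -212.0662 -302.9199]
```

View pics/w19.png

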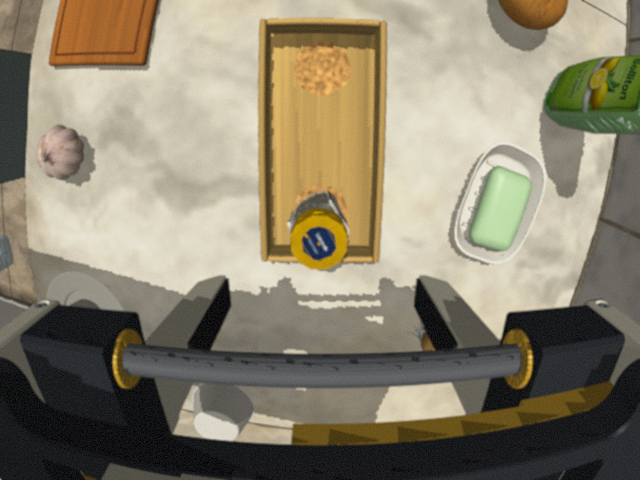

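The jar stands back on its pad at (320,240). Now the shaker.

```bash
python3 -m inch '[[1,0,-212,-303,0.172,0,0],[1,0,-212,-303,0.172,0,0],[1,0,-212,-303,0.172,0,0],[1,0,-212,-303,0.172,0,0],[1,0,-212,-303,0.172,0,0],[1,0,-212,-303,0.172,0,0],[1,0,-212,-303,0.172,0,0],[1,0,-212,-303,0.172,0,0]]'
python3 -m inch '[[1,0,0,0,0,0,0],[1,0,0,0,0,0,0]]'
python3 - <<'E'
from h import *
plan([.4151,.2074,.125],-.016)
E
```

```text
t: 34.12
eef_pos: [0.4378, 0.1821, 0.2632]
tcp_rot: [-0.504, -0.496, 0.504, -0.496]
ft_force: [0.2, 1.1, 0.1]
finger_gap: 0.0931
t: 34.28
eef_pos: [0.4384, 0.1825, 0.2637]
tcp_rot: [0.503, 0.497, -0.503, 0.497]
ft_force: [0.7, -0.6, -0.2]
finger_gap: 0.0929
t 34.28 grasp [0.4385 0.1825 0.1987] gap 0.0929 F [ 0.7005 -0.5698 -0.243 ] q6 [ 0.3407 -0.3203  1.9082 -0.      1.5532  0.3534]
toolx [ 0.0006  0.0002 -1.    ] tooly [ 0.9999 -0.0126  0.0005] toolz [-0.0126 -0.9999 -0.0002]
turn [ 0.0034 -0.0002 -0.0005]
turn [-3.1382  0.0009 -0.0003]
shift mm [ 73.6851 -23.6744 -24.5925]
```

```bash
python3 -m inch '[[1,0,-24,-25,0.003,0,0],[1,15,-24,-25,0.003,0,0],[1,40,-24,-25,0.003,0,0],[1,62,-24,-25,0.003,0,0],[1,74,-24,-25,0.003,0,0],[1,74,-24,-25,0.003,0,0],[1,74,-24,-25,0.003,0,0],[1,74,-24,-25,0.003,0,0]]'
python3 - <<'E'
from h import *
s=monitor.read_state();c=snap('wrist','w20');print(s['eef_pos'],s['tcp_rot'])
plan([.4151,.2074,.0706],-.016)
E
```

```text
t: 34.95
eef_pos: [0.4167, 0.2065, 0.1908]
tcp_rot: [0.505, 0.495, -0.505, 0.495]
ft_force: [0.4, -0.1, -0.5]
finger_gap: 0.0929
[0.4167 0.2065 0.1908] [ 0.5053  0.4949 -0.5045  0.4952]
t 35.0 grasp [0.4168 0.2067 0.126 ] gap 0.0928 F [ 0.1502 -0.0479  0.2315] q6 [ 0.4055 -0.3072  2.0169  0.      1.4302  0.425 ]
toolx [ 0.0015  0.0006 -1.    ] tooly [ 0.9998 -0.0195  0.0015] toolz [-0.0195 -0.9998 -0.0007]
turn [-0.0035 -0.0007 -0.0015]
turn [ 3.1381 -0.0023  0.001 ]
shift mm [55.381  -1.6711 -0.6904]
```

View pics/w20.png

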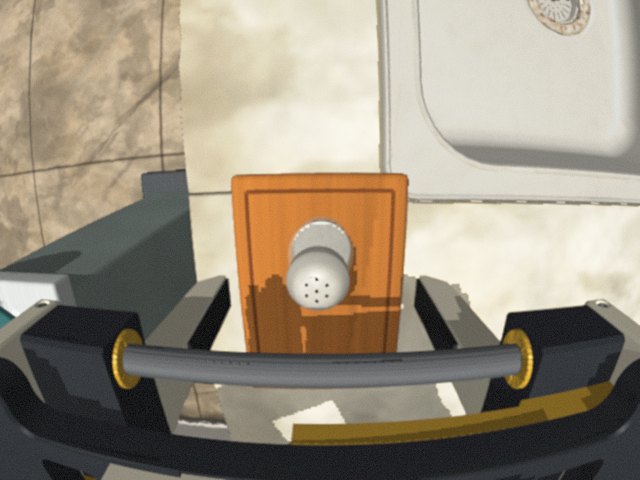

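The shaker is upright, its dome at (319,277), centred once the 2 mm shift is applied. Descend and grip.

```bash
python3 -m inch '[[1,10,-2,-1,-0.003,0,0],[1,28,-2,-1,-0.003,0,0],[1,44,-2,-1,-0.003,0,0],[1,53,-2,-1,-0.003,0,0],[1,55,-2,-1,-0.003,0,0],[1,55,-2,-1,-0.003,0,0],[-1,55,-2,-1,-0.003,0,0],[-1,55,-2,-1,-0.003,0,0]]' 25
python3 -m inch '[[-1,0,0,0,0,0,0],[-1,0,0,0,0,0,0],[-1,0,0,0,0,0,0],[-1,0,0,0,0,0,0],[-1,0,0,0,0,0,0],[-1,0,0,0,0,0,0],[-1,0,0,0,0,0,0],[-1,0,0,0,0,0,0]]'
python3 -m inch '[[-1,0,0,0,0,0,0],[-1,0,0,0,0,0,0]]'
python3 - <<'E'
from h import *
plan([.4151,.2074,.2],-.016)
E
```

```text
t: 35.67
eef_pos: [0.4144, 0.2079, 0.1356]
tcp_rot: [0.504, 0.496, -0.504, 0.496]
ft_force: [-0.0, 0.5, -0.9]
finger_gap: 0.084
t: 36.33
eef_pos: [0.414, 0.2077, 0.1346]
tcp_rot: [-0.504, -0.496, 0.504, -0.496]
ft_force: [0.5, 0.2, 0.4]
finger_gap: 0.038
t: 36.5
eef_pos: [0.414, 0.2077, 0.1346]
tcp_rot: [-0.504, -0.496, 0.504, -0.496]
ft_force: [-0.6, 0.5, -0.1]
finger_gap: 0.038
t 36.5 grasp [0.414  0.2077 0.0696] gap 0.038 F [-0.5667  0.4717 -0.0803] q6 [ 0.41   -0.2638  2.0781  0.      1.3273  0.426 ]
toolx [-0.  0. -1.] tooly [ 0.9999 -0.016  -0.    ] toolz [-0.016  -0.9999 -0.    ]
turn [-0. -0.  0.]
turn [3.1416 0.     0.    ]
shift mm [-130.4122    1.0684    0.3193]
```

```bash
python3 -m inch '[[-1,-5,0,0,0,0,0],[-1,-15,0,0,0,0,0],[-1,-35,0,0,0,0,0],[-1,-60,0,0,0,0,0],[-1,-85,0,0,0,0,0],[-1,-110,0,0,0,0,0],[-1,-130,0,0,0,0,0],[-1,-130,0,0,0,0,0]]'
python3 - <<'E'
from h import *
plan([.6515,.0773,.2],.15)
snap('wrist','w21')
E
```

```text
t: 37.17
eef_pos: [0.4147, 0.208, 0.2699]
tcp_rot: [0.506, 0.495, -0.502, 0.497]
ft_force: [1.0, 0.6, -0.6]
finger_gap: 0.038
t 37.17 grasp [0.4151 0.2082 0.2049] gap 0.038 F [ 0.9708  0.5969 -0.6031] q6 [ 0.41   -0.3518  1.922  -0.      1.5654  0.426 ]
toolx [ 0.0055  0.0024 -1.    ] tooly [ 0.9999 -0.016   0.0055] toolz [-0.016  -0.9999 -0.0025]
turn [-0.166  -0.002  -0.0057]
turn [ 2.9755 -0.0085  0.003 ]
shift mm [  5.8505 238.8426 126.9151]
```

View pics/w21.png

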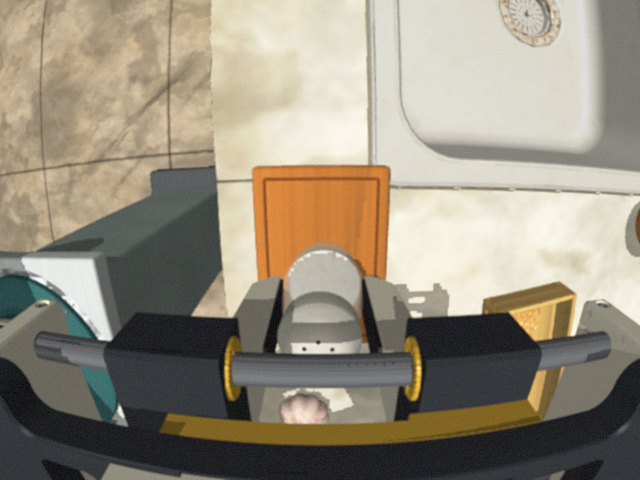

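The shaker is held and upright. Carrying it back.

```bash
python3 -m inch '[[-1,0,8,4,-0.02,0,0],[-1,0,25,13,-0.05,0,0],[-1,0,49,26,-0.08,0,0],[-1,0,73,39,-0.11,0,0],[-1,0,97,52,-0.14,0,0],[-1,0,121,65,-0.166,0,0],[-1,0,145,77,-0.166,0,0],[-1,0,169,90,-0.166,0,0]]'
python3 -m inch '[[-1,0,21,10,0,0,0],[-1,0,40,22,0,0,0],[-1,0,54,32,0,0,0],[-1,0,61,42,0,0,0],[-1,0,63,47,0,0,0],[-1,0,63,48,0,0,0],[-1,0,63,48,0,0,0],[-1,0,63,48,0,0,0]]'
python3 - <<'E'
from h import *
plan([.6515,.0773,.0636],.15)
snap('wrist','w22')
E
```

```text
t: 37.88
eef_pos: [0.5824, 0.1142, 0.2635]
tcp_rot: [0.461, 0.536, -0.462, 0.536]
ft_force: [1.0, -0.2, -0.5]
finger_gap: 0.0383
t: 38.55
eef_pos: [0.6504, 0.0773, 0.2648]
tcp_rot: [0.461, 0.536, -0.461, 0.536]
ft_force: [-0.3, -0.5, -0.3]
finger_gap: 0.0379
t 38.55 grasp [0.6504 0.0774 0.1998] gap 0.0379 F [-0.3263 -0.5437 -0.2725] q6 [ 0.0794  0.085   1.5363  0.0002  1.5202 -0.0709]
toolx [ 0.0001  0.0002 -1.    ] tooly [0.9887 0.1497 0.0001] toolz [ 0.1497 -0.9887 -0.0001]
turn [ 0.0002 -0.0001 -0.0001]
turn [-3.1414  0.0002 -0.0002]
shift mm [136.177    1.083    0.2302]
```

View pics/w22.png

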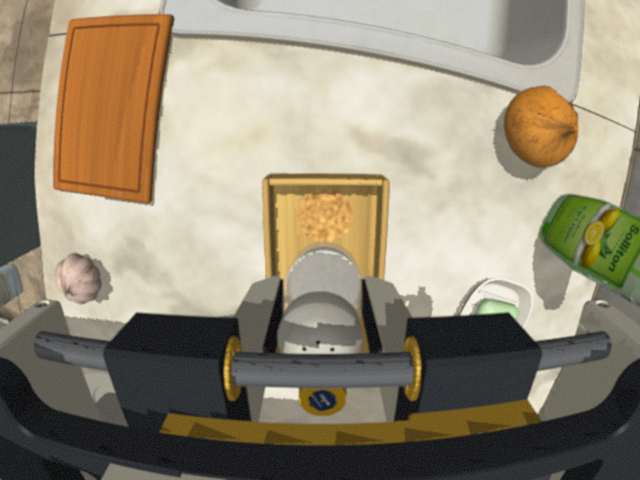

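```bash
python3 -m inch '[[-1,12,1,0,0,0,0],[-1,35,1,0,0,0,0],[-1,60,1,0,0,0,0],[-1,85,1,0,0,0,0],[-1,108,1,0,0,0,0],[-1,124,1,0,0,0,0],[-1,132,1,0,0,0,0],[-1,132,1,0,0,0,0]]'
python3 -m inch '[[-1,1,0,0,0,0,0],[-1,2,0,0,0,0,0],[-1,2,0,0,0,0,0],[-1,2,0,0,0,0,0]]'
python3 -m inch '[[-1,1,0,0,0,0,0],[-1,1,0,0,0,0,0],[-1,1,0,0,0,0,0]]'
python3 - <<'E'
from h import *
plan([.6515,.0773,.0636],.15)
E
```

```text
t: 39.27
eef_pos: [0.6512, 0.0774, 0.1304]
tcp_rot: [0.46, 0.537, -0.462, 0.535]
ft_force: [-0.3, 0.1, -0.9]
finger_gap: 0.0378
t: 39.6
eef_pos: [0.6523, 0.0772, 0.1315]
tcp_rot: [0.461, 0.536, -0.461, 0.536]
ft_force: [0.0, -0.0, -1.7]
finger_gap: 0.0381
t: 39.85
eef_pos: [0.652, 0.0771, 0.1297]
tcp_rot: [0.461, 0.536, -0.461, 0.536]
ft_force: [-0.3, -0.6, -2.3]
finger_gap: 0.0381
t 39.85 grasp [0.6521 0.0771 0.0647] gap 0.0381 F [-0.3106 -0.6001 -2.3317] q6 [ 0.0789  0.1734  1.6648 -0.      1.3032 -0.0711]
toolx [ 0.0002 -0.     -1.    ] tooly [0.9888 0.1494 0.0002] toolz [ 0.1494 -0.9888  0.    ]
turn [ 0.      0.     -0.0002]
turn [-3.1416  0.0003  0.0001]
shift mm [ 1.1323 -0.5152 -0.2529]
```

```bash
python3 -m inch '[[-1,0.5,0,0,0,0,0],[-1,0.5,0,0,0,0,0],[-1,0.5,0,0,0,0,0]]'
python3 -m inch '[[-1,0.7,0,0,0,0,0],[-1,0.7,0,0,0,0,0],[-1,0.7,0,0,0,0,0]]'
```

```text
t: 40.1
eef_pos: [0.652, 0.0771, 0.129]
tcp_rot: [0.461, 0.536, -0.461, 0.536]
ft_force: [-0.7, -0.1, -0.8]
finger_gap: 0.0377
t: 40.35
eef_pos: [0.6521, 0.0771, 0.1286]
tcp_rot: [0.461, 0.536, -0.461, 0.536]
ft_force: [-1.0, -0.1, 2.1]
finger_gap: 0.038
```

Light contact at the expected height. Release and retreat.

```bash
python3 -m inch '[[1,0,0,0,0,0,0],[1,0,0,0,0,0,0],[1,0,0,0,0,0,0],[1,0,0,0,0,0,0],[1,0,0,0,0,0,0],[1,0,0,0,0,0,0],[1,0,0,0,0,0,0],[1,0,0,0,0,0,0]]'
python3 -m inch '[[1,0,0,0,0,0,0],[1,-10,0,0,0,0,0],[1,-30,0,0,0,0,0],[1,-60,0,0,0,0,0],[1,-95,0,0,0,0,0],[1,-130,0,0,0,0,0],[1,-160,0,0,0,0,0],[1,-160,0,0,0,0,0]]'
python3 -m inch '[[1,0,-40,-10,0,0,0],[1,0,-80,-40,0,0,0],[1,0,-110,-70,0,0,0],[1,0,-140,-100,0,0,0],[1,0,-170,-130,0,0,0],[1,0,-200,-170,0,0,0],[1,0,-200,-200,0,0,0],[1,0,-200,-200,0,0,0]]'
python3 - <<'E'
from h import *
s=monitor.read_state();print(s['eef_pos'],s['finger_gap'],s['ft_force'])
c=snap('scene','sc3');snap('side','s6')
a=c['pixels'];cv2.imwrite('pics/c11.png',cv2.resize(a[220:360,200:300],None,fx=5,fy=4,interpolation=cv2.INTER_CUBIC))
E
```

```text
t: 41.02
eef_pos: [0.652, 0.0771, 0.1284]
tcp_rot: [0.461, 0.536, -0.461, 0.536]
ft_force: [0.1, 0.3, 0.7]
finger_gap: 0.087
t: 41.68
eef_pos: [0.6529, 0.0772, 0.2967]
tcp_rot: [0.463, 0.534, -0.459, 0.538]
ft_force: [0.3, 0.2, 0.3]
finger_gap: 0.0929
t: 42.35
eef_pos: [0.4214, 0.2487, 0.2895]
tcp_rot: [0.461, 0.537, -0.459, 0.537]
ft_force: [-0.2, -0.6, -0.7]
finger_gap: 0.0926
[0.4214 0.2487 0.2895] 0.09259438488008973 [-0.2344 -0.5532 -0.6506]
```

View pics/sc3.png

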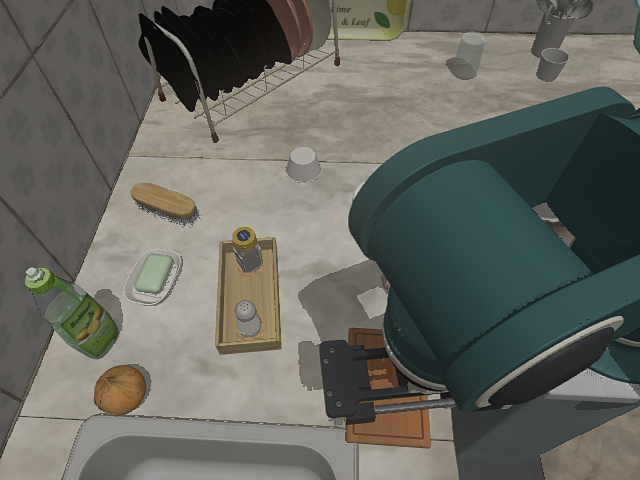

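View pics/c11.png

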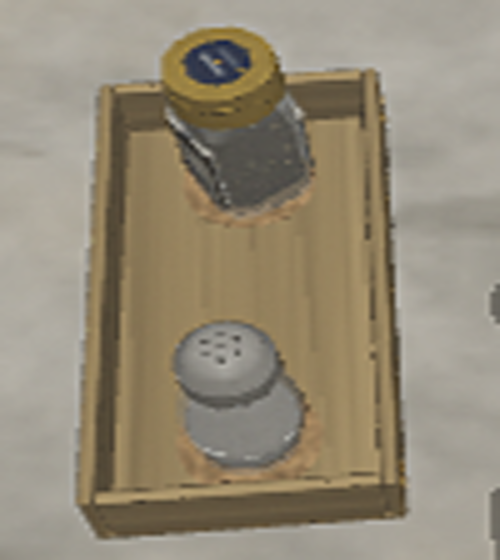

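View pics/s6.png

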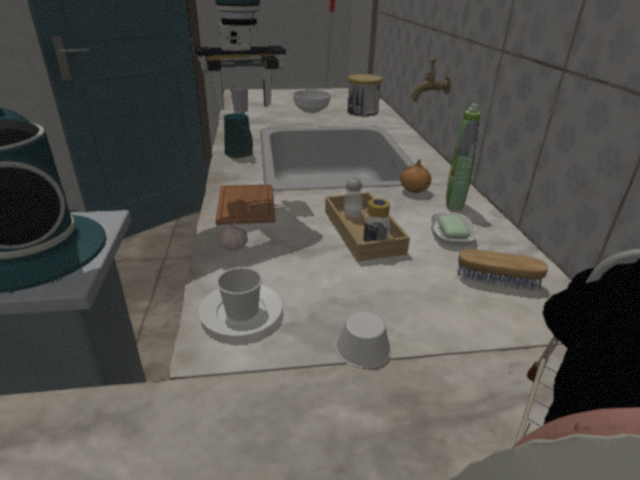

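The caddy crop matches the start one to within 1 px: the jar cap's left edge is at 162 against 160, the shaker dome's at 173 against 170. The cup stands on the saucer at side (240,298), with garlic and bowl where they were. I'll let the arm settle and hand in.

```bash
python3 -m inch '[[1,0,0,0,0,0,0],[1,0,0,0,0,0,0],[1,0,0,0,0,0,0],[1,0,0,0,0,0,0],[1,0,0,0,0,0,0],[1,0,0,0,0,0,0]]'
python3 - <<'E'
from h import *
s=monitor.read_state();print(np.abs(s['qvel']).max(),s['ft_force'])
print(arm.close_job())
E
```

```text
t: 42.95
eef_pos: [0.4247, 0.2446, 0.2883]
tcp_rot: [0.461, 0.536, -0.461, 0.536]
ft_force: [-0.3, -0.1, 0.1]
finger_gap: 0.0933
0.006264334998672036 [-0.2632 -0.108   0.1144]
the job is handed in; nothing more can be done
None
```

I finished the whole sequence and handed the job in at about 43 s; no verdict is reported. I moved the jar and then the shaker onto the board and let go of each. Then I stood the cup on the saucer, and put the jar and the shaker back on their own pads.

**Last checks:**
- **Jar and shaker:** both stand upright in the caddy, within about 1–2 mm of their start positions when the start and end pictures are compared.
- **Cup:** it measured about 2 mm from the saucer's centre after I let go, and it is upright in the last side view.
- **Bystanders:** the garlic bulb and the upturned bowl show no visible shift.
- **Arm:** it is clear of everything, open and at rest, with the force reading near zero.

**Readings that disagreed:**
- **Finger gaps:** they settled at 46–47 mm on the 42 mm jar and at 38 mm on the 44 mm shaker. Both grips held, with no slip in any picture.
- **Shaker on the board:** I pressed it down with about 20 N before backing off, below the limits, and it stayed upright.
- **Saucer:** its rim and its inner ring gave centres about 5 mm apart. I took (0.408, −0.231), which fitted the rim in both camera views.

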